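# Load the sloped swirler and start it at the guarded switch

## Robot

A 7-joint arm with a two-finger parallel gripper is mounted at the origin on a cart in front of the work surface, level with it; the furniture and walls round the work are solid. World frame = base frame: x ahead of the robot, y to its left, z up, the work surface at z = 0. Lengths are in m, angles in rad, forces in N, time in s.
With the tool pointing down it reaches from about 0.425 to 0.925 m from the base axis. Payload 6.8 kg.
Tool frame: the origin (TCP) lies between the finger pads; the fingertips stand finger_overhang ahead of it and the grasp point (between the pads) lies 6 mm ahead of it (finger_overhang is the distance from the TCP to the fingertips, in m); z points along the fingers, y is the line along which they close (so a half turn about z gives the same grasp; the last joint's range is limited). The gripper opens to 85 mm and grips with 20 to 120 N. Pads are 22 mm wide; open, the fingers measure 114 mm over their backs; the gripper's body (76 mm by 85 mm) begins 54 mm behind the grasp point. The pads swing forward as they close: fully open they stand 13 mm farther back than shut.
Start: joints at [1.075, 0.477, 0.022, 1.555, -0.011, 1.109, -0.083], TCP at [0.255, -0.625, 0.256] pointing down, gripper open.
Joint ranges: [-2.96, 2.96], [-0.34, 2.1], [-1.41, 1.46], [0.24, 2.44], [-1.37, 4.51], [0.17, 1.92], [-2.96, 2.96]. Speed limits (rad/s): [2.39, 2.39, 3.14, 3.14, 3.14, 3.14, 3.14].

## Interface

Orientations are given as a unit quaternion [w, x, y, z].
In Python, from station import * gives the robot as it stands.
- The arm moves only by the tool drive_tool, never from a script. Its argument "increments" is a list of rows, each an object of numbers: "claw": the finger opening in m, from 0 to 0.0854; "dx", "dy", "dz": the shift along the tool's x, y, z in m; "wx", "wy", "wz": the turn, a rotation vector about the tool's x, y, z in degrees. A call has 1 to 20 rows; each row shifts and turns the commanded pose from where the row before left it, along the tool's axes as they then stand; what a row does not reach is not made up. A row lasts 1/8 s, in which the tool goes at most 62.5 mm and 10.7 degrees, less where a joint would pass 70% of its speed; a pose out of reach is approached as far as the arm can. A call with a gripper value outside its range is refused whole. The fingers move at their own pace and stop on an object; "newtons" is the grip in N (left out, the last holds). Time passes only in rows, so rows that do not move let the fingers close. It gives the time, the measured TCP pose, the force, the opening and the grip force at its end, in the units of the state.
- get_obs(): the state, without advancing time (a new reading comes with each control period).
- read_camera(name): name is "scene" or "top" or "wrist"; returns (picture, depth): 420x560x3 uint8, red, green, blue; 420x560 float32, m along the optical axis (not along the pixel's ray), 0 where there is no reading.
- calibration(name): a dict with "intrinsics" (3x3 intrinsics, pixels), "R" (3x3) and "t" (3): a world point X has camera coordinates R X + t; the wrist camera has in their place "mount" (4x4, takes a point from camera to tool coordinates, whose origin is the TCP and whose axes are the flange's). Camera axes: x right, y down, z forward; pixel columns grow to the right and rows downward; lengths in m; the calibration is good to about 2 mm. A picture is of the moment at which its call begins: read the wrist's pose just before it. calibration takes no time and is no camera call.
- hand_in(): hands the job in; it is judged then, once.
The state is a dict: "t": time; "q": joint angles; "joint_vel": joint speeds; "joint_torque": joint torques, N m; "eef_pos": TCP position; "tool_rot": TCP orientation; "contact_force": force on the tool from outside, world axes, zero at the start; "torque": the same for the moment, N m; "gripper_width": opening from 0.0 (shut) to 1.0 (fully open); "grasp_force": force on a finger pad.
Only numpy, scipy, OpenCV 4.12 (cv2) and the standard library are available. Lean on these libraries where they do the work, as an engineer would, in place of code of your own. Each camera call takes 0.05 s, during which the arm holds its last target. There are 200 camera calls.

## Task

Please set the larger conical flask (pale yellow contents) on the swirler's sloping plate, with its base flat on the plate and inside the blue lip, and let go of it. Then flip the red guard on the start box up until it stays open by itself, and press the green button under it fully in and let it come back. Leave the guard up and do not move or knock over the other glassware and bottles.

Things in the scene. Friction and masses are not known exactly. Their poses are not given: they have to be found in the camera images.
- big_flask: larger conical flask, pale yellow contents, 135 mm tall, base 67 mm across; its neck is a 28 mm wide cylinder from 97 to 135 mm above the base (grasp there; below it the glass widens as a cone). About 0.09 to 0.16 kg: grip firmly, or it swings in the fingers when tilted. Stands upright on the bench. Origin: centre of the underside; z up along the flask, round about z.
- swirl_plate: swirler's plate: black rubber face in a round aluminium plate 92 mm across, 102 mm up on a white fixed stand. It slopes 22 degrees, facing up and to the robot. Origin: centre of the face; z its normal (leaning to the robot), x up the slope, away from the robot. A blue lip 7 mm high, inside radius 38 mm, runs round the lower third (about -x); the flask may slide 5 mm down to it and stays.
- guard_hinge (a point): middle of the guard's hinge axis on the start box (fixed grey-blue wedge, 155 mm deep, 140 wide, 100 high). Axes are those of the box's white panel, which slopes 30 degrees, facing up and to the robot: z the panel's normal, y along the hinge (level), x up the slope, away from the robot. The panel lies 34 mm below the hinge (along -z).
- guard_fin (a point): grip point in the red guard's fin. Fin: 12 mm thick (along y), 24 mm long, 31 mm proud of the guard; the point is 71 mm from the hinge along the guard's -x, 26 mm out along z: 20 mm over its face, 11 mm under the fin's top. Axes turn with the guard (as guard_hinge's when shut). Guard: 84 x 62 mm cover with thin side walls. Pinched across y, the fin can turn between the fingers.
- guard (a joint): angle of the red guard about the hinge's y axis, rad: 0 shut (over the button, free end down the slope), 2.27 open against its stop (leaning 10 degrees back past vertical). The free end swings up and away from the robot. Light (0.06 kg), slight friction: falls shut when left below about 1.75, stays by itself beyond about 1.85.
- start_top (a point): centre of the top of the green round start button, 32 mm across, on the panel under the guard, 50 mm down the slope from the hinge; it is pressed along -z of the panel (axes as guard_hinge).
- start (a joint): how far the button is pressed, m: 0 out, 0.006 fully in; a spring returns it, about 4 N when fully in.
- small_flask: bystander: smaller conical flask, pink contents, 58 mm across, 105 mm tall; origin centre of underside
- amber_bottle: bystander: amber glass bottle with stopper, 64 mm across, 135 mm tall; origin centre of underside
- tall_cylinder: bystander: clear measuring cylinder, 190 mm tall, foot 44 mm across, tube 24 mm; origin centre of underside; tips easily
- jar: bystander: white jar with black cap, 54 mm across, 71 mm tall; origin centre of underside
- beaker: bystander: glass beaker, 57 mm across, 70 mm tall; origin centre of underside
- wash_bottle: bystander: white wash bottle with white cap and a spout, 82x64 mm, 179 mm tall; origin at its underside
There are look-alikes about, which are no part of the job. What is shaped like the big_flask but purple or turquoise is not meant. What is shaped like the part that bears swirl_plate but purple is not meant.

How it is judged:
On the way, in this order (a step that is already met when the one before it is completed fails the run):
1. the larger flask stands flat on the sloping plate inside the lip, let go (x of big_flask in the frame of swirl_plate between -0.012 and 0.012 m and y of big_flask in the frame of swirl_plate between -0.012 and 0.012 m and z of big_flask in the frame of swirl_plate between -0.006 and 0.006 m and angle between the z axis of big_flask and the z axis of swirl_plate, either way round below 0.1 rad and contact force between big_flask and the fingers below 0.3 N and linear speed of big_flask below 0.02 m/s), for 0.3 s.
2. the guard is flipped up past the point where it stays (value of joint guard above 1.75 rad), for 0.3 s.
3. the button is pressed in, with the guard up (value of joint start above 0.0045 m and value of joint guard above 1.75 rad), for 0.05 s.
At the end, for the whole second after the job is handed in: Larger flask let go and at rest on the plate: base centre within 12 mm of the plate centre along x and y and 6 mm along z, axis within 0.1 rad of the plate normal; guard open by itself beyond 1.75 rad; button was pressed at least 4.5 mm and is out again (under 1.5 mm) (all of step 1 and value of joint guard above 1.75 rad and value of joint start below 0.0015 m); the robot touches nothing.
It fails at once if another flask, bottle, jar, beaker or the measuring cylinder is moved by more than 30 mm (distance of any of small_flask, amber_bottle, tall_cylinder, jar, beaker, wash_bottle from where it was at the start of the episode above 0.03 m).
It fails at once if one of those is tipped by more than 0.5 rad (angle between any of small_flask, amber_bottle, tall_cylinder, jar, beaker, wash_bottle's own z axis and vertical above 0.5 rad).
It fails at once if the larger flask is tipped far over (0.9 rad) (angle between big_flask's own z axis and vertical above 0.9 rad).
It also fails if it takes over 72 s, if anything falls off the work surface, if the arm or the gripper's body presses on something with over 40 N, if the wrist force passes 120 N, or if a joint passes its speed limit or range.

## Working session

There is one attempt and no reset: what is moved stays moved. The work goes in short steps, Python scripts to look and compute and a tool call to move; the robot and the scene stay as the last step left them, time stands still between calls to the robot, and variables do not carry over. Pictures are saved under pics/ and viewed, at most 12 in all, crops included, and the job is handed in when it is done.

Besides the shell and the picture viewer there is one more tool, called after "Request:" as name([rows], argument=value, ...), one row to a line, values as JSON. drive_tool: Moves the arm, as the interface text tells. Its arguments: {"type":"object","properties":{"increments":{"type":"array","items":{"type":"object","properties":{"claw":{"type":"number"},"dx":{"type":"number"},"dy":{"type":"number"},"dz":{"type":"number"},"wx":{"type":"number"},"wy":{"type":"number"},"wz":{"type":"number"}}}},"newtons":{"type":"number"}},"required":["increments"]}

```bash
ls; mkdir -p pics
python3 - <<'E'
from station import *
import cv2,numpy as np
o=get_obs();print({k:np.round(v,3).tolist() for k,v in o.items()})
for n in("scene","top"):
    p,d=read_camera(n);cv2.imwrite(f"pics/{n}.png",p[:,:,::-1]);np.save(f"pics/{n}_d.npy",d)
    print(n,calibration(n))
print(calibration("wrist"))
try: print(finger_overhang)
except Exception as e: print(e)
E
```

```text
pics
{'t': 0.0, 'q': [1.075, 0.478, 0.022, 1.556, -0.011, 1.109, -0.083], 'joint_vel': [-0.001, -0.001, -0.001, 0.001, 0.0, 0.0, -0.001], 'joint_torque': [-0.0, -59.645, 1.608, -28.119, 0.012, 0.009, 0.0], 'eef_pos': [0.255, -0.624, 0.255], 'tool_rot': [-0.001, 0.981, 0.193, -0.0], 'contact_force': [0.154, -0.327, 0.809], 'torque': [0.023, -0.041, 0.011], 'grasp_force': 0.0, 'gripper_width': 1.004}
scene {'intrinsics': array([[468.91300389,   0.        , 284.85817208],
       [  0.        , 468.91300389, 211.42653995],
       [  0.        ,   0.        ,   1.        ]]), 'R': array([[-0.90371957, -0.42794079, -0.0125545 ],
       [-0.18874875,  0.42457498, -0.88549986],
       [ 0.38427183, -0.79787391, -0.46447001]]), 't': array([0.56438616, 0.17094411, 1.54611167])}
top {'intrinsics': array([[436.17508914,   0.        , 282.2343985 ],
       [  0.        , 436.17508914, 206.12642367],
       [  0.        ,   0.        ,   1.        ]]), 'R': array([[ 1.16075713e-02, -9.99932562e-01,  3.67407409e-04],
       [-9.97521261e-01, -1.16050807e-02, -6.94021375e-02],
       [ 6.94017210e-02,  4.39093560e-04, -9.97588697e-01]]), 't': array([0.06218663, 0.60068375, 2.00312885])}
{'intrinsics': array([[355.54228627,   0.        , 278.05535736],
       [  0.        , 355.54228627, 206.54373854],
       [  0.        ,   0.        ,   1.        ]]), 'mount': array([[-3.32253642e-04, -9.53118140e-01, -3.02598251e-01,
         7.76940769e-02],
       [ 9.99999937e-01, -2.79285995e-04, -2.18312807e-04,
         5.39256445e-04],
       [ 1.23566443e-04, -3.02598304e-01,  9.53118173e-01,
        -1.17394662e-01],
       [ 0.00000000e+00,  0.00000000e+00,  0.00000000e+00,
         1.00000000e+00]])}
0.025
```

View pics/scene.png

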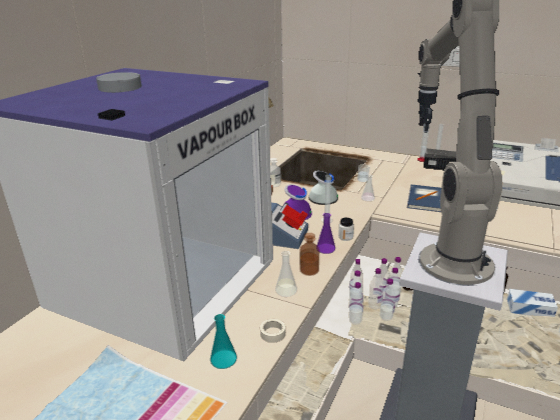

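View pics/top.png

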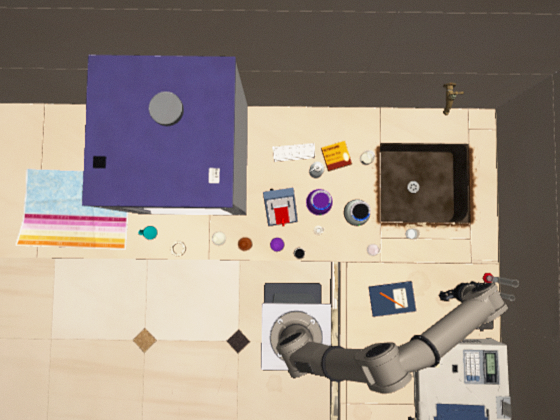

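Scene picture: flask candidates are the pale one at (287,275), the turquoise one at (222,340) and the purple one at (327,233). The pale one fits. Swirlers are the purple-bodied one at (297,203) and the white-stand one at (323,187). The white one fits, seen at (357,212) in the top picture. I'll confirm both in an enlarged crop.

```bash
cat > h.py <<'E'
from station import *
import cv2,numpy as np
from scipy.spatial.transform import Rotation as Rot
def pose():
    o=get_obs();w,x,y,z=o['tool_rot'];return np.array(o['eef_pos']),Rot.from_quat([x,y,z,w]).as_matrix()
def cloud(n,d,RT=None):
    c=calibration(n);K=c['intrinsics'];v,u=np.mgrid[:420,:560]
    P=np.stack([(u-K[0,2])/K[0,0]*d,(v-K[1,2])/K[1,1]*d,d],-1)
    if n=='wrist':
        p,R=RT;M=c['mount'];P=P@M[:3,:3].T+M[:3,3];P=P@R.T+p
    else: P=(P-c['t'])@c['R']
    P[d==0]=np.nan;return P
def delta(p,R,p2,R2):
    "tool-frame shift and rotvec(deg) to target"
    return np.round(R.T@(np.array(p2)-p),4),np.round(Rot.from_matrix(R.T@R2).as_rotvec(degrees=True),2)
E
python3 - <<'E'
from h import *
s=cv2.imread('pics/scene.png');t=cv2.imread('pics/top.png')
a=cv2.resize(s[150:310,240:390],(560,600),interpolation=cv2.INTER_CUBIC)
cv2.imwrite('pics/c1.png',a)
b=cv2.resize(t[140:270,200:400],(800,520),interpolation=cv2.INTER_CUBIC)
cv2.imwrite('pics/c2.png',b)
P=cloud('top',np.load('pics/top_d.npy'))
for n,(u,v) in dict(bf=(218,239),amber=(245,244),purp=(277,244),jar=(299,253),cyl=(319,230),small=(373,250),beak=(412,234),plate=(357,212),guard=(281,208),wash=(316,170),r=(367,158)).items(): print(n,P[v,u].round(3))
E
```

```text
bf [0.445 0.354 0.091]
amber [0.425 0.229 0.137]
purp [0.425 0.091 0.029]
jar [ 0.386 -0.008  0.076]
cyl [ 0.489 -0.088  0.19 ]
small [ 0.404 -0.341  0.072]
beak [ 0.478 -0.528  0.033]
plate [ 0.572 -0.265  0.095]
guard [0.585 0.074 0.112]
wash [ 0.752 -0.077  0.142]
r [ 0.818 -0.312  0.084]
```

View pics/c1.png

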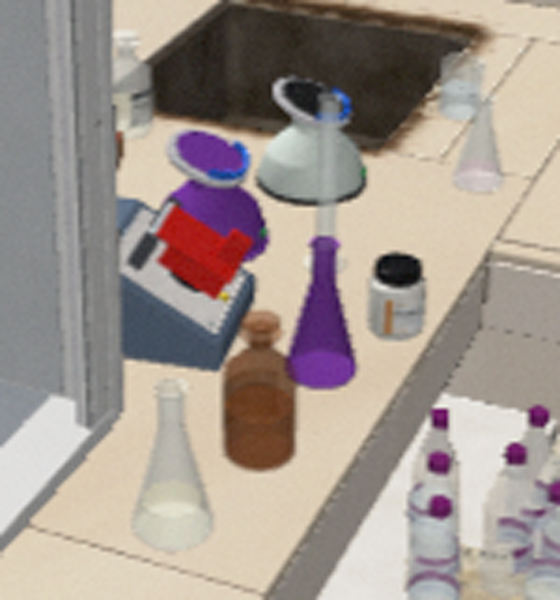

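View pics/c2.png

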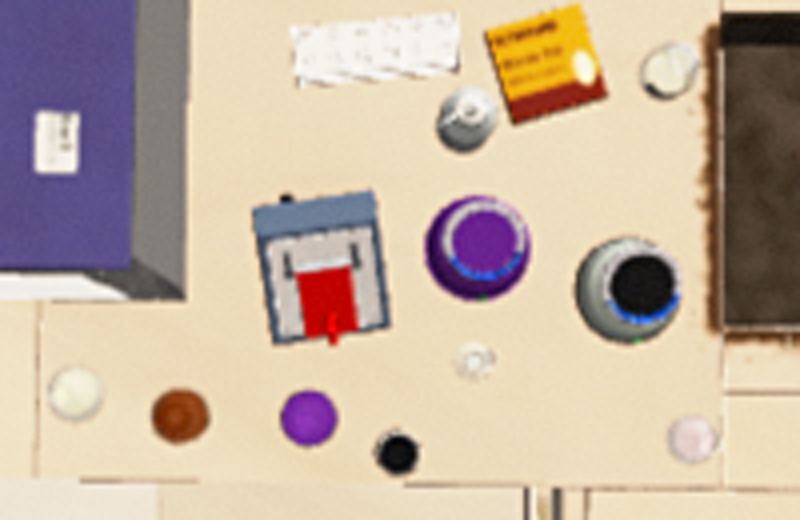

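The crop confirms the flask at scene (287,275), with pale yellow contents, and the white-stand swirler with the black face and blue lip. In the top picture the white swirler's face is at about (360,211). Next I measure coarsely and check the hood's extents.

Run:
```python
from h import *
P=cloud('top',np.load('pics/top_d.npy'));S=cloud('scene',np.load('pics/scene_d.npy'))
for u,v in [(100,204),(233,203),(236,208),(245,213),(240,100),(150,130),(200,210),(120,208)]: print((u,v),P[v,u].round(3))
p=S.reshape(-1,3);m=(p[:,2]>.02)&(p[:,1]>.2)&(p[:,0]>.46)&(p[:,0]<.9)
print('hood y min',np.nanpercentile(p[m][:,1],[0.5,5]), 'x', np.nanpercentile(p[m][:,0],[.5,2,10]))
def plane(Q):
    c=np.nanmedian(Q,0);Q=Q[np.linalg.norm(Q-c,axis=1)<.06];c=Q.mean(0);n=np.linalg.svd(Q-c)[2][2];return c.round(4),(n*np.sign(n[2])).round(3),len(Q)
print('plate',plane(P[205:219,354:368].reshape(-1,3)))
t=cv2.imread('pics/top.png')[:,:,::-1].astype(int)
b=(t.max(2)<50);b[:200]=0;b[225:]=0;b[:,:345]=0;b[:,375:]=0
print('black',plane(P[b]))
print(P[212,361])
r=(t[...,0]>150)&(t[...,1]<50)&(t[...,2]<50);r[:190]=0;r[240:]=0;r[:,:260]=0;r[:,310:]=0
print('red',plane(P[r]))
s=cv2.imread('pics/scene.png')[:,:,::-1]
for u,v in [(287,290),(287,258),(287,253),(285,275)]: print(S[v,u].round(3))
```

```text
(100, 204) [0.56  0.673 0.598]
(233, 203) [0.572 0.238 0.55 ]
(236, 208) [0.561 0.237 0.454]
(245, 213) [0.563 0.237 0.071]
(240, 100) [0.987 0.238 0.377]
(150, 130) [0.81  0.515 0.6  ]
(200, 210) [0.578 0.452 0.013]
(120, 208) [0.559 0.675 0.413]
hood y min [0.24404519 0.25765046] x [0.46937875 0.55567723 0.55803352]
plate (array([ 0.5744, -0.2795,  0.1008]), array([-0.397, -0.048,  0.917]), 194)
black (array([ 0.5775, -0.2776,  0.1022]), array([-0.419, -0.053,  0.906]), 171)
[ 0.57245806 -0.28259965  0.09677925]
red (array([0.5529, 0.0726, 0.0993]), array([-0.466, -0.054,  0.883]), 206)
[0.432 0.392 0.026]
[0.441 0.369 0.123]
[0.447 0.356 0.131]
[0.443 0.381 0.07 ]
```

Request:
drive_tool([
  {"dz":-0.03},
  {"dx":0.0433,"dy":-0.0227,"dz":-0.0105},
  {"dx":0.0433,"dy":-0.0227,"dz":-0.0105},
  {"dx":0.0433,"dy":-0.0227,"dz":-0.0105},
  {"dx":0.0433,"dy":-0.0227,"dz":-0.0105},
  {"dx":0.0433,"dy":-0.0227,"dz":-0.0105},
  {"dx":0.0433,"dy":-0.0227,"dz":-0.0105},
  {"dx":0.0433,"dy":-0.0227,"dz":-0.0105},
  {"dx":0.0433,"dy":-0.0227,"dz":-0.0105},
  {"dx":0.0433,"dy":-0.0227,"dz":-0.0105},
  {"dx":0.0433,"dy":-0.0227,"dz":-0.0105},
  {"wz":-9.7},
  {"wz":-9.7},
  {"wz":-9.7},
  {"wz":-9.7},
  {"wz":-9.7},
  {"wz":-9.7},
  {"wz":-9.7},
  {},
  {},
])

```text
schema error: expected keys claw, dx, dy, dz, wx, wy, wz
```

Run:
```python
from h import *
p,R=pose();print(p.round(3),R.round(3),np.round(get_obs()['q'],3))
im,d=read_camera('wrist');cv2.imwrite('pics/w1.png',im[:,:,::-1]);np.savez('pics/w1.npz',d=d,p=p,R=R)
```

```text
[ 0.255 -0.624  0.255] [[ 0.926  0.378 -0.001]
 [ 0.378 -0.926  0.002]
 [-0.    -0.002 -1.   ]] [ 1.075  0.478  0.022  1.556 -0.012  1.109 -0.083]
```

View pics/w1.png

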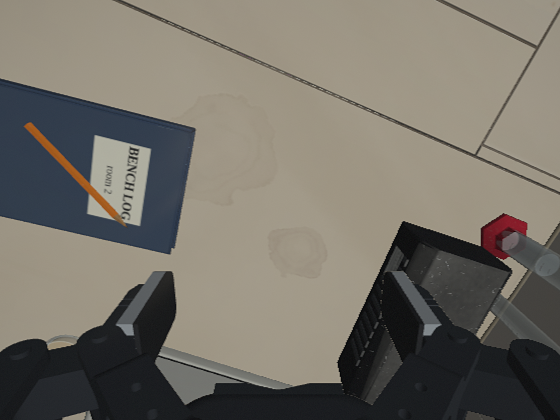

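The move was refused because every key must be given in each row. The picture shows only the bench log and the fingers, so the arm hasn't moved. I'm resending with full rows.

Request:
drive_tool([
  {"dx":0,"dy":0,"dz":-0.03,"wx":0,"wy":0,"wz":0,"claw":0.0854},
  {"dx":0.0433,"dy":-0.0227,"dz":-0.0105,"wx":0,"wy":0,"wz":0,"claw":0.0854},
  {"dx":0.0433,"dy":-0.0227,"dz":-0.0105,"wx":0,"wy":0,"wz":0,"claw":0.0854},
  {"dx":0.0433,"dy":-0.0227,"dz":-0.0105,"wx":0,"wy":0,"wz":0,"claw":0.0854},
  {"dx":0.0433,"dy":-0.0227,"dz":-0.0105,"wx":0,"wy":0,"wz":0,"claw":0.0854},
  {"dx":0.0433,"dy":-0.0227,"dz":-0.0105,"wx":0,"wy":0,"wz":0,"claw":0.0854},
  {"dx":0.0433,"dy":-0.0227,"dz":-0.0105,"wx":0,"wy":0,"wz":0,"claw":0.0854},
  {"dx":0.0433,"dy":-0.0227,"dz":-0.0105,"wx":0,"wy":0,"wz":0,"claw":0.0854},
  {"dx":0.0433,"dy":-0.0227,"dz":-0.0105,"wx":0,"wy":0,"wz":0,"claw":0.0854},
  {"dx":0.0433,"dy":-0.0227,"dz":-0.0105,"wx":0,"wy":0,"wz":0,"claw":0.0854},
  {"dx":0.0433,"dy":-0.0227,"dz":-0.0105,"wx":0,"wy":0,"wz":0,"claw":0.0854},
  {"dx":0,"dy":0,"dz":0,"wx":0,"wy":0,"wz":-9.7,"claw":0.0854},
  {"dx":0,"dy":0,"dz":0,"wx":0,"wy":0,"wz":-9.7,"claw":0.0854},
  {"dx":0,"dy":0,"dz":0,"wx":0,"wy":0,"wz":-9.7,"claw":0.0854},
  {"dx":0,"dy":0,"dz":0,"wx":0,"wy":0,"wz":-9.7,"claw":0.0854},
  {"dx":0,"dy":0,"dz":0,"wx":0,"wy":0,"wz":-9.7,"claw":0.0854},
  {"dx":0,"dy":0,"dz":0,"wx":0,"wy":0,"wz":-9.7,"claw":0.0854},
  {"dx":0,"dy":0,"dz":0,"wx":0,"wy":0,"wz":-9.7,"claw":0.0854},
  {"dx":0,"dy":0,"dz":0,"wx":0,"wy":0,"wz":0,"claw":0.0854},
  {"dx":0,"dy":0,"dz":0,"wx":0,"wy":0,"wz":0,"claw":0.0854},
])

```text
t: 2.65
eef_pos: [0.5701, -0.2511, 0.3911]
tool_rot: [-0.0, 0.708, 0.707, -0.0]
contact_force: [0.5, -0.5, -0.4]
gripper_width: 1.002
grasp_force: 0.0
```

```bash
cat >> h.py <<'E'
def shot(n):
    o=get_obs();p,R=pose();im,d=read_camera('wrist');cv2.imwrite(f'pics/{n}.png',im[:,:,::-1]);np.savez(f'pics/{n}.npz',d=d,p=p,R=R)
    print(o['t'],p.round(4),R.round(3).tolist(),np.round(o['q'],3));P=cloud('wrist',d,(p,R));return im.astype(int),P
def fit(Q):
    for _ in range(5):
        c=Q.mean(0);n=np.linalg.svd(Q-c,full_matrices=False)[2][2];r=(Q-c)@n;Q=Q[abs(r)<max(.002,2*r.std())]
    n=n*np.sign(n[2]);return c,n,r.std(),len(Q)
E
python3 - <<'E'
from h import *
im,P=shot('w2')
ok=np.isfinite(P[...,2])
b=(im.max(2)<60)&ok&(np.linalg.norm(np.nan_to_num(P)-[.575,-.279,.101],axis=2)<.07)
c,n,s,k=fit(P[b]);print('black',c.round(4),n.round(4),s,k,'tilt',np.degrees(np.arccos(n[2])))
cnt=cv2.findContours(b.astype(np.uint8),cv2.RETR_EXTERNAL,cv2.CHAIN_APPROX_NONE)[0];m=max(cnt,key=cv2.contourArea);e=cv2.fitEllipse(m);print('ellipse',e)
E
```

```text
2.65 [ 0.5701 -0.2511  0.3911] [[0.001, 1.0, -0.0], [1.0, -0.001, 0.0], [0.0, -0.0, -1.0]] [ 0.585  0.326 -0.36   1.487  0.116  1.35   0.216]
black [ 0.5813 -0.2811  0.1031] [-0.3729 -0.0434  0.9269] 0.0007012034070900163 2333 tilt 22.049509832433326
ellipse ((287.3632507324219, 188.7222900390625), (51.56272888183594, 57.84112548828125), 33.647342681884766)
```

View pics/w2.png

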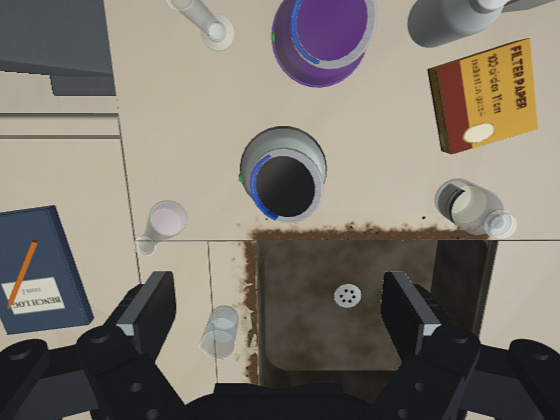

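The view shows the white swirler's black face at (286,188) with the blue lip to its left (lower side). The purple one is at (330,25). Next I pin the face centre in plane coordinates from the rubber edge and the outer rim.

Run:
```python
from h import *
f=np.load('pics/w2.npz');d=f['d'];im=cv2.imread('pics/w2.png')[:,:,::-1].astype(int)
P=cloud('wrist',d,(f['p'],f['R']));P=np.nan_to_num(P)
c=np.array([.5813,-.2811,.1031]);n=np.array([-.3729,-.0434,.9269]);n/=np.linalg.norm(n)
y=np.cross(n,[1,0,0]);y[2]=0;y=np.cross([0,0,1],-np.array([n[0],n[1],0]));y/=np.linalg.norm(y);x=np.cross(y,n);print('x',x,'y',y)
# intersect rays with the plane: silhouette by colour/depth
Q=(P-c)@np.array([x,y,n]).T
m=(abs(Q[...,2])<.004)&(np.hypot(Q[...,0],Q[...,1])<.07)
def circ(pts):
    A=np.c_[2*pts,np.ones(len(pts))];s=np.linalg.lstsq(A,(pts**2).sum(1),rcond=None)[0];return s[:2],np.sqrt(s[2]+s[:2]@s[:2])
blk=m&(im.max(2)<60)
for name,mm in(('black',blk),('all',m)):
    mm=cv2.morphologyEx(mm.astype(np.uint8),cv2.MORPH_OPEN,np.ones((2,2)))
    k=max(cv2.findContours(mm,cv2.RETR_EXTERNAL,cv2.CHAIN_APPROX_NONE)[0],key=cv2.contourArea)[:,0]
    q=Q[k[:,1],k[:,0],:2];
    for _ in range(4):
        o,r=circ(q);e=np.hypot(*(q-o).T)-r;q=q[abs(e)<.003]
    print(name,o.round(4),round(r,4),len(q),'extent',Q[mm>0].min(0).round(4),Q[mm>0].max(0).round(4))
bl=(im[...,2]>150)&(im[...,0]<80)&(np.hypot(Q[...,0],Q[...,1])<.07)
q=Q[bl];print('blue',len(q),q.min(0),q.max(0)); ins=q[q[:,2]>.005];
if len(ins)>8: print('lip top circle',circ(ins[:,:2]),len(ins))
```

```text
x [0.92064785 0.10714968 0.37540175] y [-0.11560476  0.99329529  0.        ]
black [ 0.0011 -0.0018] 0.0363 8 extent [-0.5438 -0.0363 -0.0033] [0.0336 0.3464 0.109 ]
all [-0.2122  0.0739] 0.2255 14 extent [-0.5438 -0.0817 -0.116 ] [0.0426 0.3464 0.109 ]
blue 246 [-0.04465905 -0.03591313  0.00107237] [-0.0166064   0.04147553  0.00843043]
lip top circle (array([-0.0027326 ,  0.00241726]), np.float64(0.04015146613462126)) 191
```

Run:
```python
from h import *
from scipy.optimize import least_squares
f=np.load('pics/w2.npz');im=cv2.imread('pics/w2.png')[:,:,::-1].astype(int);p,R=f['p'],f['R']
c=np.array([.5813,-.2811,.1031]);n=np.array([-.3729,-.0434,.9269]);n/=np.linalg.norm(n)
y=np.array([-.1156,.9933,0]);x=np.cross(y,n)
P1=cloud('wrist',np.ones((420,560)),(p,R));o=p+R@calibration('wrist')['mount'][:3,3];D=P1-o
def onplane(h): s=((c+h*n-o)@n)/(D@n);return ((o+D*s[...,None])-c)@np.array([x,y]).T
def rob(q,r0):
    s=least_squares(lambda a:np.hypot(*(q-a[:2]).T)-a[2],[0,0,r0],loss='soft_l1',f_scale=.001);return s.x.round(4),len(q),round(float(np.median(abs(s.fun))),5)
q0=onplane(0);near=np.hypot(*np.moveaxis(q0,-1,0))
blk=((im.max(2)<70)&(near<.05)).astype(np.uint8)
k=max(cv2.findContours(blk,cv2.RETR_EXTERNAL,cv2.CHAIN_APPROX_NONE)[0],key=cv2.contourArea)[:,0];print('black',rob(q0[k[:,1],k[:,0]],.035))
bl=(im[...,2]>130)&(im[...,0]<100)&(im[...,2]-im[...,0]>70)&(near<.07)
q7=onplane(.007)
# inner/outer edge of blue by angle, seen at lip-top height
for h,q in((0,q0),(.007,q7)):
    b=q[bl];a=np.degrees(np.arctan2(b[:,1],b[:,0]))%360;print(h,'ang',np.percentile(a,[1,99]));
    out=[];inn=[]
    for t in np.arange(130,235,6):
        g=b[abs(a-t)<3]
        if len(g)>2: r=np.hypot(*g.T);out.append(g[r.argmax()]);inn.append(g[r.argmin()])
    print('out',rob(np.array(out),.042),'in',rob(np.array(inn),.038))
rim=((im.min(2)>100)&(abs(im.max(2)-im.min(2))<30)&(near<.055))
q=q0[rim];a=np.degrees(np.arctan2(q[:,1],q[:,0]));
print([(t,round(np.hypot(*q[abs(a-t)<5].T).max(),4)) for t in range(-100,101,20) if (abs(a-t)<5).any()])
```

```text
black (array([-0.0037,  0.0026,  0.0363]), 167, 0.00035)
0 ang [115.92263883 241.6618563 ]
out (array([-0.0067,  0.0006,  0.0419]), 18, 0.00019) in (array([0.003 , 0.0016, 0.0445]), 18, 0.00035)
0.007 ang [111.45123579 244.10262528]
out (array([-0.0033,  0.0026,  0.0414]), 18, 0.00012) in (array([0.0058, 0.0038, 0.0436]), 18, 0.0003)
[(-100, np.float64(0.0498)), (-80, np.float64(0.0447)), (-60, np.float64(0.0536)), (-40, np.float64(0.0548)), (-20, np.float64(0.0549)), (0, np.float64(0.0549)), (20, np.float64(0.0549)), (40, np.float64(0.0549)), (60, np.float64(0.0548)), (80, np.float64(0.0549)), (100, np.float64(0.055))]
```

Plate centre is about (0.578,-0.279,0.102), tilt 22.05°, which matches the given 102 mm and 22°. Next I look at the start box.

Request:
drive_tool([
  {"dx":0.05,"dy":-0.005,"dz":0,"wx":0,"wy":0,"wz":0,"claw":0.0854},
  {"dx":0.05,"dy":-0.005,"dz":0,"wx":0,"wy":0,"wz":0,"claw":0.0854},
  {"dx":0.05,"dy":-0.005,"dz":0,"wx":0,"wy":0,"wz":0,"claw":0.0854},
  {"dx":0.05,"dy":-0.005,"dz":0,"wx":0,"wy":0,"wz":0,"claw":0.0854},
  {"dx":0.05,"dy":0,"dz":0,"wx":0,"wy":0,"wz":0,"claw":0.0854},
  {"dx":0.05,"dy":0,"dz":0,"wx":0,"wy":0,"wz":0,"claw":0.0854},
  {"dx":0.02,"dy":0,"dz":0,"wx":0,"wy":0,"wz":0,"claw":0.0854},
  {"dx":0,"dy":0,"dz":0,"wx":0,"wy":0,"wz":0,"claw":0.0854},
  {"dx":0,"dy":0,"dz":0,"wx":0,"wy":0,"wz":0,"claw":0.0854},
])

```text
t: 3.82
eef_pos: [0.5498, 0.0674, 0.3912]
tool_rot: [0.0, 0.707, 0.707, -0.0]
contact_force: [0.7, -0.4, 0.4]
gripper_width: 0.995
grasp_force: 0.0
```

Run:
```python
from h import *
im,P=shot('w3')
near=np.linalg.norm(np.nan_to_num(P)-[.57,.07,.1],axis=2)<.15
red=(im[...,0]>110)&(im[...,1]<60)&(im[...,2]<60)&near
c,n,s,k=fit(P[red]);print('guard face',c.round(4),n.round(4),s,k,np.degrees(np.arccos(n[2])))
h=P[red]-c;hh=h@n;print('fin cand',np.percentile(hh,[1,50,99]),P[red][hh>.015].mean(0),P[red][hh>.026].mean(0),(hh>.026).sum())
wh=(im.min(2)>120)&(abs(im.max(2)-im.min(2))<30)&near&(P[...,2]>.03)
c2,n2,s2,k2=fit(P[wh]);print('panel',c2.round(4),n2.round(4),s2,k2,np.degrees(np.arccos(n2[2])),'face-over-panel',(c-c2)@n2)
a=im[60:300,180:460].astype(np.uint8)[:,:,::-1];cv2.imwrite('pics/w3c.png',cv2.resize(a,(700,600),interpolation=cv2.INTER_CUBIC))
```

```text
3.825 [0.5498 0.0674 0.3912] [[0.0, 1.0, -0.0], [1.0, -0.0, -0.001], [-0.001, -0.0, -1.0]] [ 0.218  0.221 -0.54   1.637  0.117  1.317 -0.342]
guard face [0.5594 0.0727 0.0998] [-0.4946 -0.0797  0.8655] 0.0006963158778044987 2756 30.063284588744395
fin cand [-1.63523552e-03  8.46630150e-05  3.13973379e-02] [0.5198179  0.06655477 0.10941204] [0.51698623 0.06582117 0.11025863] 142
panel [0.5906 0.0867 0.0744] [-0.4939 -0.0793  0.8659] 0.0007319746079705758 4262 30.01310384797453 face-over-panel 0.03851637021443816
```

View pics/w3.png

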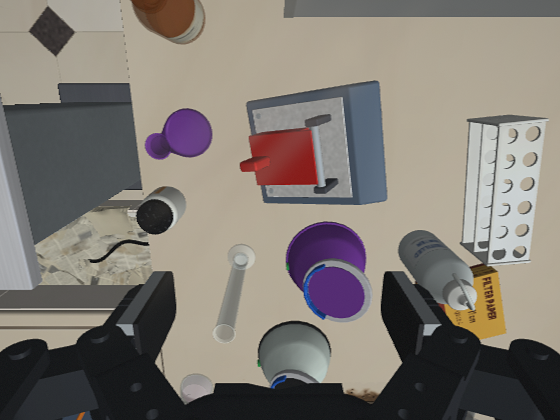

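The guard is at (285,155), its fin at (255,164), and the hinge lugs at (318,121) and (327,185). The panel tilt measures 30.0°, which is right. I extract the fin and hinge coordinates.

Run:
```python
from h import *
f=np.load('pics/w3.npz');im=cv2.imread('pics/w3.png')[:,:,::-1].astype(int);p,R=f['p'],f['R']
n=np.array([-.4942,-.0795,.8657]);n/=np.linalg.norm(n);y=np.array([n[1],-n[0],0]);y/=np.linalg.norm(y);x=np.cross(y,n)
B=np.array([x,y,n]);print(B.round(4).tolist())
c=np.array([.5594,.0727,.0998])
P1=cloud('wrist',np.ones((420,560)),(p,R));o=p+R@calibration('wrist')['mount'][:3,3];D=P1-o
def onp(h): s=((c+h*n-o)@n)/(D@n);return ((o+D*s[...,None])-c)@B[:2].T
P=np.nan_to_num(cloud('wrist',f['d'],(p,R)))
red=(im[...,0]>100)&(im[...,1]<70)&(im[...,2]<70)&(np.linalg.norm(P-[.57,.07,.1],axis=2)<.15)
Q=(P-c)@B.T
face=red&(abs(Q[...,2])<.003);q=onp(0)[face];print('face x,y pct',np.percentile(q,[.5,2,50,98,99.5],axis=0).round(4).T.tolist())
for a,b in((-.02,-.01),(0,.01),(.02,.03)): s=q[(q[:,0]>a)&(q[:,0]<b)];print('y edges',s[:,1].min().round(4),s[:,1].max().round(4))
top=red&(Q[...,2]>.0285);q=onp(.031)[top];print('fin top',len(q),q.min(0).round(4),q.max(0).round(4),q.mean(0).round(4),Q[top][:,2].mean())
fin=red&(Q[...,2]>.01);q=Q[fin];print('fin pts',np.percentile(q,[1,50,99],axis=0).round(4).T.tolist())
# dark hinge lugs
dk=(im.max(2)<90)&(np.hypot(Q[...,0]-.04,Q[...,1])<.06)&(Q[...,2]>-.05);q=Q[dk];print('lugs',len(q),np.percentile(q,[2,50,98],axis=0).round(4).T.tolist())
```

```text
[[0.8547, 0.1375, 0.5006], [-0.1588, 0.9873, 0.0], [-0.4942, -0.0795, 0.8657]]
face x,y pct [[-0.0462, -0.0442, 0.0, 0.0342, 0.0352], [-0.0308, -0.0298, 0.0018, 0.0295, 0.0303]]
y edges -0.0306 0.0304
y edges -0.0308 0.0304
y edges -0.031 0.0306
fin top 157 [-0.0439 -0.0055] [-0.0197  0.0056] [-0.0316 -0.0002] 0.030637161486291316
fin pts [[-0.0446, -0.0253, -0.0212], [-0.0058, -0.0, 0.005], [0.0115, 0.0301, 0.0322]]
lugs 1598 [[0.0197, 0.0919, 0.0994], [-0.0422, 0.0111, 0.0412], [-0.0411, 0.2701, 0.3258]]
```

Fin size checks out (24 x 11 mm, 31 mm proud). Hinge is about (0.596,0.079,0.114), fin about (0.522,0.067,0.101). Next I look at the flask.

Request:
drive_tool([
  {"dx":0,"dy":-0.045,"dz":0,"wx":0,"wy":0,"wz":0,"claw":0.0854},
  {"dx":0.02,"dy":-0.045,"dz":0.0,"wx":0,"wy":0,"wz":0,"claw":0.0854},
  {"dx":0.04,"dy":-0.03,"dz":0,"wx":0,"wy":0,"wz":0,"claw":0.0854},
  {"dx":0.05,"dy":0,"dz":0.01,"wx":0,"wy":0,"wz":0,"claw":0.0854},
  {"dx":0.05,"dy":0,"dz":0.01,"wx":0,"wy":0,"wz":0,"claw":0.0854},
  {"dx":0.05,"dy":0,"dz":0.01,"wx":0,"wy":0,"wz":0,"claw":0.0854},
  {"dx":0.05,"dy":0,"dz":0.01,"wx":0,"wy":0,"wz":0,"claw":0.0854},
  {"dx":0.03,"dy":0,"dz":0,"wx":0,"wy":0,"wz":0,"claw":0.0854},
  {"dx":0,"dy":0,"dz":0,"wx":0,"wy":0,"wz":0,"claw":0.0854},
  {"dx":0,"dy":0,"dz":0,"wx":0,"wy":0,"wz":0,"claw":0.0854},
])

```text
t: 5.12
eef_pos: [0.43, 0.3571, 0.3511]
tool_rot: [0.0, 0.707, 0.707, -0.0]
contact_force: [0.7, -0.5, 0.5]
gripper_width: 1.003
grasp_force: 0.0
```

Run:
```python
from h import *
im,P=shot('w4')
```

```text
5.125 [0.43   0.3571 0.3511] [[0.0, 1.0, 0.0], [1.0, -0.0, -0.001], [-0.001, 0.0, -1.0]] [-0.178  0.297 -0.776  1.676  0.218  1.259 -0.999]
```

View pics/w4.png

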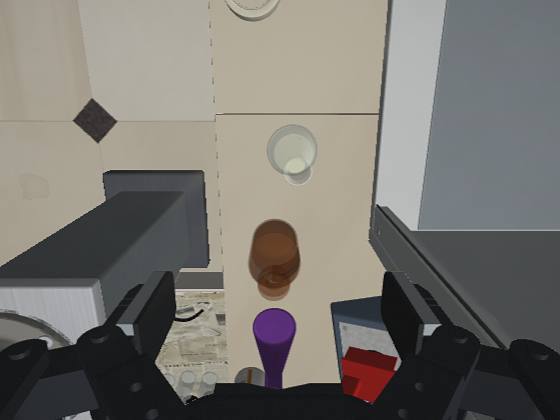

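The flask's base ellipse is at about (292,150) and its mouth at about (298,172). The amber bottle is at (274,255). I cast rays to z=0 and z=0.135 as a cross-check, and use depth too.

Run:
```python
from h import *
f=np.load('pics/w4.npz');p,R=f['p'],f['R'];im=cv2.imread('pics/w4.png')
P1=cloud('wrist',np.ones((420,560)),(p,R));o=p+R@calibration('wrist')['mount'][:3,3]
def ray(u,v,z): D=P1[v,u]-o;return (o+D*(z-o[2])/D[2]).round(4)
for u,v in((268,150),(317,150),(292,125),(292,174)): print('base',ray(u,v,0))
for u,v in((285,172),(312,172),(298,159),(298,185)): print('mouth',ray(u,v,.135))
P=cloud('wrist',f['d'],(p,R));q=P[110:195,250:330].reshape(-1,3);q=q[np.isfinite(q[:,2])]
for a,b in((.02,.04),(.1,.125),(.125,.14)):
    s=q[(q[:,2]>a)&(q[:,2]<b)];print(a,len(s),s.min(0).round(4) if len(s) else'',s.max(0).round(4) if len(s) else '',s.mean(0).round(4) if len(s) else'')
a=cv2.resize(im[110:200,245:345],(800,720)[:2],interpolation=cv2.INTER_CUBIC);cv2.imwrite('pics/w4c.png',cv2.resize(a,(660,594)))
```

```text
base [0.4172 0.3632 0.    ]
base [0.4817 0.3631 0.    ]
base [0.4484 0.3953 0.    ]
base [0.4491 0.3309 0.    ]
mouth [0.437  0.3627 0.135 ]
mouth [0.4628 0.3627 0.135 ]
mouth [0.4492 0.3752 0.135 ]
mouth [0.4497 0.3499 0.135 ]
0.02 565 [0.419  0.3369 0.02  ] [0.4795 0.3936 0.0399] [0.4481 0.369  0.0297]
0.1 163 [0.4386 0.3535 0.1   ] [0.4588 0.3749 0.1248] [0.4496 0.3617 0.1114]
0.125 375 [0.4361 0.3497 0.1251] [0.4629 0.3771 0.1367] [0.4497 0.3622 0.1329]
```

View pics/w4c.png

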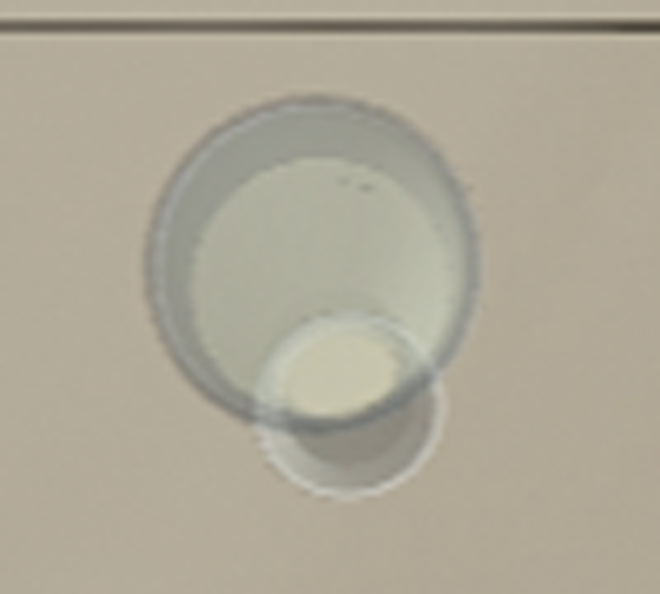

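Base and mouth agree: the flask axis is at (0.4495, 0.363). The outlines measure 65 mm across the base and 26 mm across the mouth. I descend to grip the neck at about 0.118 m.

Request:
drive_tool([
  {"dx":0.006,"dy":0.0195,"dz":0.02,"wx":0,"wy":0,"wz":0,"claw":0.0854},
  {"dx":0,"dy":0,"dz":0.04,"wx":0,"wy":0,"wz":0,"claw":0.0854},
  {"dx":0,"dy":0,"dz":0.04,"wx":0,"wy":0,"wz":0,"claw":0.0854},
  {"dx":0,"dy":0,"dz":0.04,"wx":0,"wy":0,"wz":0,"claw":0.0854},
  {"dx":0,"dy":0,"dz":0.03,"wx":0,"wy":0,"wz":0,"claw":0.0854},
  {"dx":0,"dy":0,"dz":0.03,"wx":0,"wy":0,"wz":0,"claw":0.0854},
  {"dx":0,"dy":0,"dz":0.02,"wx":0,"wy":0,"wz":0,"claw":0.07},
  {"dx":0,"dy":0,"dz":0.006,"wx":0,"wy":0,"wz":0,"claw":0.06},
  {"dx":0,"dy":0,"dz":0,"wx":0,"wy":0,"wz":0,"claw":0.05},
  {"dx":0,"dy":0,"dz":0,"wx":0,"wy":0,"wz":0,"claw":0.04},
  {"dx":0,"dy":0,"dz":0,"wx":0,"wy":0,"wz":0,"claw":0.03},
  {"dx":0,"dy":0,"dz":0,"wx":0,"wy":0,"wz":0,"claw":0.01},
  {"dx":0,"dy":0,"dz":0,"wx":0,"wy":0,"wz":0,"claw":0.0},
  {"dx":0,"dy":0,"dz":0,"wx":0,"wy":0,"wz":0,"claw":0.0},
  {"dx":0,"dy":0,"dz":0,"wx":0,"wy":0,"wz":0,"claw":0.0},
  {"dx":0,"dy":0,"dz":0,"wx":0,"wy":0,"wz":0,"claw":0.0},
], newtons=80)

```text
t: 7.18
eef_pos: [0.4487, 0.3653, 0.1263]
tool_rot: [0.0, 0.706, 0.708, 0.001]
contact_force: [-0.8, -1.0, 5.7]
gripper_width: 0.289
grasp_force: 78.2
```

Request:
drive_tool([
  {"dx":0,"dy":0,"dz":-0.015,"wx":0,"wy":0,"wz":0,"claw":0},
  {"dx":0,"dy":0,"dz":-0.03,"wx":0,"wy":0,"wz":0,"claw":0},
  {"dx":0,"dy":0,"dz":-0.04,"wx":0,"wy":0,"wz":0,"claw":0},
  {"dx":0,"dy":0,"dz":-0.04,"wx":0,"wy":0,"wz":0,"claw":0},
  {"dx":0,"dy":0,"dz":-0.04,"wx":0,"wy":0,"wz":0,"claw":0},
  {"dx":0,"dy":0,"dz":-0.04,"wx":0,"wy":0,"wz":0,"claw":0},
  {"dx":0,"dy":0,"dz":-0.03,"wx":0,"wy":0,"wz":0,"claw":0},
  {"dx":0,"dy":0,"dz":-0.015,"wx":0,"wy":0,"wz":0,"claw":0},
  {"dx":0,"dy":0,"dz":0,"wx":0,"wy":0,"wz":0,"claw":0},
])

```text
t: 8.3
eef_pos: [0.4485, 0.365, 0.3761]
tool_rot: [0.0, 0.706, 0.708, 0.001]
contact_force: [-0.4, 0.5, -1.7]
gripper_width: 0.292
grasp_force: 78.5
```

Request:
drive_tool([
  {"dx":-0.02,"dy":0,"dz":0,"wx":0,"wy":0,"wz":0,"claw":0},
  {"dx":-0.04,"dy":0,"dz":0,"wx":0,"wy":0,"wz":0,"claw":0},
  {"dx":-0.05,"dy":0.002,"dz":0,"wx":0,"wy":0,"wz":0,"claw":0},
  {"dx":-0.05,"dy":0.006,"dz":0,"wx":0,"wy":0,"wz":0,"claw":0},
  {"dx":-0.05,"dy":0.006,"dz":0,"wx":0,"wy":0,"wz":0,"claw":0},
  {"dx":-0.05,"dy":0.006,"dz":0,"wx":0,"wy":0,"wz":0,"claw":0},
  {"dx":-0.05,"dy":0.006,"dz":0,"wx":0,"wy":0,"wz":0,"claw":0},
  {"dx":-0.05,"dy":0.006,"dz":0,"wx":0,"wy":0,"wz":0,"claw":0},
  {"dx":-0.05,"dy":0.006,"dz":0,"wx":0,"wy":0,"wz":0,"claw":0},
  {"dx":-0.05,"dy":0.006,"dz":0,"wx":0,"wy":0,"wz":0,"claw":0},
  {"dx":-0.05,"dy":0.006,"dz":0,"wx":0,"wy":0,"wz":0,"claw":0},
  {"dx":-0.05,"dy":0.006,"dz":0,"wx":0,"wy":0,"wz":0,"claw":0},
  {"dx":-0.05,"dy":0.006,"dz":0,"wx":0,"wy":0,"wz":0,"claw":0},
  {"dx":-0.03,"dy":0,"dz":0,"wx":0,"wy":0,"wz":0,"claw":0},
  {"dx":-0.01,"dy":0,"dz":0,"wx":0,"wy":0,"wz":0,"claw":0},
  {"dx":0,"dy":0,"dz":0,"wx":0,"wy":0,"wz":0,"claw":0},
])

```text
t: 10.3
eef_pos: [0.5116, -0.2845, 0.3742]
tool_rot: [-0.001, 0.706, 0.708, -0.0]
contact_force: [-0.3, -0.4, -0.5]
gripper_width: 0.292
grasp_force: 78.5
```

```bash
cat > tgt.py <<'E'
from h import *
n=np.array([-.3729,-.0434,.9269]);n/=np.linalg.norm(n);y=np.array([-.1156,.9933,0]);x=np.cross(y,n)
C=np.array([.5778,-.2789,.1018]);R2=np.c_[y,x,-n]
def T(h,ox=.002,oy=0.): return C+n*(.1263+h)+x*ox+y*(.0023+oy)
E
python3 - <<'E'
from tgt import *
im,P=shot('w5');p,R=pose()
print(delta(p,R,T(.06),R2),get_obs()['gripper_width'],get_obs()['contact_force'])
# flask check: points between the fingers
P1=P[np.isfinite(P[...,2])];q=(P1-p)@R;s=q[(np.hypot(q[:,0],q[:,1])<.05)&(q[:,2]>-.02)&(q[:,2]<.15)]
for a in np.arange(0,.15,.03):
    k=s[(s[:,2]>=a)&(s[:,2]<a+.03)]
    if len(k):print(a.round(2),len(k),k.min(0).round(4),k.max(0).round(4))
E
```

```text
10.3 [ 0.5116 -0.2845  0.3742] [[-0.002, 1.0, -0.002], [1.0, 0.002, 0.001], [0.001, -0.002, -1.0]] [ 0.686  0.266 -0.355  1.602  0.095  1.293  0.318]
(array([-0.0011, -0.002 ,  0.0994]), array([-22.07,   1.16,  -6.37])) 0.29229497832514467 [ 0.07051746  0.71570228 -0.04720515]
0.0 5112 [-0.0133 -0.0259  0.    ] [0.0106 0.0263 0.0299]
0.03 2493 [-0.0069 -0.0184  0.03  ] [0.0163 0.0184 0.06  ]
0.06 2498 [-0.0106 -0.026   0.06  ] [0.0236 0.026  0.09  ]
0.09 2277 [-0.0121 -0.0329  0.09  ] [0.0309 0.0327 0.12  ]
0.12 104 [ 0.007  -0.0315  0.12  ] [0.0311 0.0318 0.1243]
```

The flask hangs straight in the fingers, with its base symmetric about the tool. I turn to the plate's orientation.

Request:
drive_tool([
  {"dx":0,"dy":0,"dz":0,"wx":-3.68,"wy":0.19,"wz":-1.06,"claw":0},
  {"dx":0,"dy":0,"dz":0,"wx":-3.68,"wy":0.19,"wz":-1.06,"claw":0},
  {"dx":0,"dy":0,"dz":0,"wx":-3.68,"wy":0.19,"wz":-1.06,"claw":0},
  {"dx":0,"dy":0,"dz":0,"wx":-3.68,"wy":0.19,"wz":-1.06,"claw":0},
  {"dx":0,"dy":0,"dz":0,"wx":-3.68,"wy":0.19,"wz":-1.06,"claw":0},
  {"dx":0,"dy":0,"dz":0,"wx":-3.68,"wy":0.19,"wz":-1.06,"claw":0},
  {"dx":0,"dy":0,"dz":0,"wx":0,"wy":0,"wz":0,"claw":0},
  {"dx":0,"dy":0,"dz":0,"wx":0,"wy":0,"wz":0,"claw":0},
])

```text
t: 11.35
eef_pos: [0.5123, -0.2839, 0.3756]
tool_rot: [0.128, 0.653, 0.733, 0.142]
contact_force: [0.1, -0.3, -0.6]
gripper_width: 0.292
grasp_force: 78.7
```

Run:
```python
from tgt import *
p,R=pose();print(delta(p,R,T(.005),R2))
```

```text
(array([-1.000e-04, -3.990e-02,  1.471e-01]), array([0.  , 0.1 , 0.02]))
```

Request:
drive_tool([
  {"dx":0,"dy":-0.02,"dz":0.02,"wx":0,"wy":0.1,"wz":0,"claw":0},
  {"dx":0,"dy":-0.02,"dz":0.03,"wx":0,"wy":0,"wz":0,"claw":0},
  {"dx":0,"dy":0,"dz":0.04,"wx":0,"wy":0,"wz":0,"claw":0},
  {"dx":0,"dy":0,"dz":0.03,"wx":0,"wy":0,"wz":0,"claw":0},
  {"dx":0,"dy":0,"dz":0.02,"wx":0,"wy":0,"wz":0,"claw":0},
  {"dx":0,"dy":0,"dz":0.005,"wx":0,"wy":0,"wz":0,"claw":0},
  {"dx":0,"dy":0,"dz":0,"wx":0,"wy":0,"wz":0,"claw":0},
  {"dx":0,"dy":0,"dz":0,"wx":0,"wy":0,"wz":0,"claw":0},
  {"dx":0,"dy":0,"dz":0,"wx":0,"wy":0,"wz":0,"claw":0},
])

```text
t: 12.48
eef_pos: [0.5294, -0.2835, 0.2268]
tool_rot: [0.128, 0.653, 0.733, 0.143]
contact_force: [0.2, -0.1, -0.8]
gripper_width: 0.289
grasp_force: 78.7
```

Run:
```python
from tgt import *
p,R=pose();print(delta(p,R,T(.0),R2));im,P=shot('w6')
```

```text
(array([0.0013, 0.0001, 0.0079]), array([ 0.1 ,  0.09, -0.05]))
12.475 [ 0.5294 -0.2835  0.2268] [[-0.114, 0.92, 0.375], [0.993, 0.106, 0.042], [-0.001, 0.377, -0.926]] [ 0.829  0.297 -0.393  1.975 -0.178  0.573  0.719]
```

View pics/w6.png

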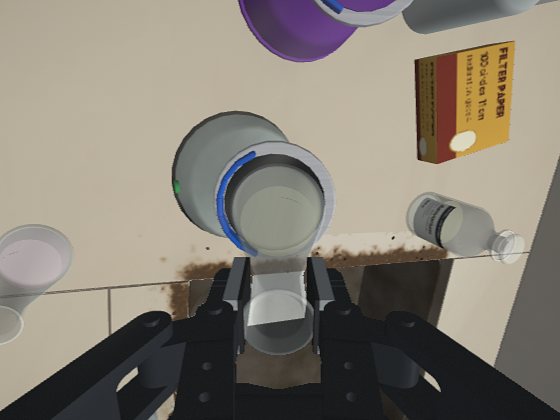

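The flask base at (280,205) hangs about 8 mm over the black face, inside the blue lip. I lower it slowly until it touches.

Request:
drive_tool([
  {"dx":0.001,"dy":0,"dz":0.003,"wx":0,"wy":0,"wz":0,"claw":0},
  {"dx":0,"dy":0,"dz":0.002,"wx":0,"wy":0,"wz":0,"claw":0},
  {"dx":0,"dy":0,"dz":0.001,"wx":0,"wy":0,"wz":0,"claw":0},
  {"dx":0,"dy":0,"dz":0,"wx":0,"wy":0,"wz":0,"claw":0},
  {"dx":0,"dy":0,"dz":0,"wx":0,"wy":0,"wz":0,"claw":0},
])

```text
t: 13.15
eef_pos: [0.5314, -0.282, 0.2203]
tool_rot: [0.128, 0.653, 0.733, 0.143]
contact_force: [0.3, 0.1, -0.5]
gripper_width: 0.285
grasp_force: 78.7
```

Request:
drive_tool([
  {"dx":0,"dy":0,"dz":0.001,"wx":0,"wy":0,"wz":0,"claw":0},
  {"dx":0,"dy":0,"dz":0,"wx":0,"wy":0,"wz":0,"claw":0},
  {"dx":0,"dy":0,"dz":0,"wx":0,"wy":0,"wz":0,"claw":0},
])

```text
t: 13.52
eef_pos: [0.5317, -0.2822, 0.2199]
tool_rot: [0.128, 0.653, 0.733, 0.143]
contact_force: [-5.2, -0.0, 5.3]
gripper_width: 0.292
grasp_force: 79.4
```

Touching at about 7 N along the normal. Release slowly.

Request:
drive_tool([
  {"dx":0,"dy":0,"dz":0,"wx":0,"wy":0,"wz":0,"claw":0.028},
  {"dx":0,"dy":0,"dz":0,"wx":0,"wy":0,"wz":0,"claw":0.034},
  {"dx":0,"dy":0,"dz":0,"wx":0,"wy":0,"wz":0,"claw":0.044},
  {"dx":0,"dy":0,"dz":0,"wx":0,"wy":0,"wz":0,"claw":0.055},
  {"dx":0,"dy":0,"dz":0,"wx":0,"wy":0,"wz":0,"claw":0.07},
  {"dx":0,"dy":0,"dz":0,"wx":0,"wy":0,"wz":0,"claw":0.08},
  {"dx":0,"dy":0,"dz":0,"wx":0,"wy":0,"wz":0,"claw":0.08},
])

```text
t: 14.4
eef_pos: [0.5317, -0.2819, 0.2194]
tool_rot: [0.128, 0.653, 0.733, 0.143]
contact_force: [-0.4, -0.2, -0.1]
gripper_width: 0.936
grasp_force: 0.0
```

Run:
```python
from tgt import *
im,P=shot('w7');q=P[np.isfinite(P[...,2])];q=(q-C)@np.c_[x,y,n]
for a,b in((.006,.02),(.02,.04),(.05,.08),(.08,.1),(.1,.12),(.12,.14)):
    k=q[(np.hypot(q[:,0],q[:,1])<.036)&(q[:,2]>a)&(q[:,2]<b)]
    if len(k):print(a,len(k),np.percentile(k[:,:2],[1,99],axis=0).round(4).tolist())
```

```text
14.4 [ 0.5317 -0.2819  0.2194] [[-0.114, 0.92, 0.374], [0.993, 0.106, 0.043], [-0.0, 0.376, -0.927]] [ 0.821  0.309 -0.391  1.978 -0.174  0.558  0.713]
0.006 959 [[-0.0304, -0.0034], [0.0341, 0.0336]]
0.02 1585 [[-0.0276, -0.0034], [0.0306, 0.0303]]
0.05 2601 [[-0.02, -0.0023], [0.0228, 0.0226]]
0.08 1589 [[-0.0128, -0.0014], [0.016, 0.0155]]
0.1 1990 [[-0.0089, -0.0098], [0.0118, 0.0117]]
0.12 3776 [[-0.0116, -0.0124], [0.0144, 0.0136]]
```

The flask stands centred (about +1.5 mm, +1 mm), aligned with the plate normal. I retreat along the tool axis, then head for the guard.

Request:
drive_tool([
  {"dx":0,"dy":0,"dz":-0.01,"wx":0,"wy":0,"wz":0,"claw":0.0854},
  {"dx":0,"dy":0,"dz":-0.02,"wx":0,"wy":0,"wz":0,"claw":0.0854},
  {"dx":0,"dy":0,"dz":-0.03,"wx":0,"wy":0,"wz":0,"claw":0.0854},
  {"dx":0,"dy":0,"dz":-0.04,"wx":0,"wy":0,"wz":0,"claw":0.0854},
  {"dx":0,"dy":0,"dz":-0.04,"wx":0,"wy":0,"wz":0,"claw":0.0854},
  {"dx":0,"dy":0,"dz":-0.03,"wx":0,"wy":0,"wz":0,"claw":0.0854},
  {"dx":0,"dy":0,"dz":0,"wx":0,"wy":0,"wz":0,"claw":0.0854},
])

```text
t: 15.32
eef_pos: [0.4683, -0.2901, 0.3803]
tool_rot: [0.13, 0.653, 0.732, 0.143]
contact_force: [0.9, -0.1, -1.1]
gripper_width: 1.002
grasp_force: 0.0
```

```bash
cat > gd.py <<'E'
from h import *
B=np.array([[.8547,.1375,.5006],[-.1588,.9873,0],[-.4942,-.0795,.8657]]);xp,yp,npn=B
H=np.array([.5959,.0786,.1142])
def Rg(tilt): # tool along -n when 0; tilt = turn about panel +y, rad
    a=Rot.from_rotvec(yp*tilt).as_matrix();return a@np.c_[xp,-yp,-npn]
def fin(th,over=.025): # grasp point at guard angle th
    a=Rot.from_rotvec(yp*th).as_matrix();return H+a@(-.071*xp+(.006+over)*npn)
def tcp(g,R): return g-.006*R[:,2]
E
python3 - <<'E'
from gd import *
p,R=pose();print(p,delta(p,R,[.478,.06,.36],Rg(0)))
im,d=read_camera('scene');cv2.imwrite('pics/s2.png',im[:,:,::-1])
E
```

```text
[ 0.46834127 -0.29014178  0.3802702 ] (array([0.3469, 0.0384, 0.036 ]), array([-4.95,  7.14, 87.59]))
```

Request:
drive_tool([
  {"dx":0.03,"dy":0.003,"dz":0.003,"wx":0,"wy":0,"wz":0,"claw":0.0854},
  {"dx":0.05,"dy":0.0055,"dz":0.005,"wx":0,"wy":0,"wz":0,"claw":0.0854},
  {"dx":0.05,"dy":0.0055,"dz":0.005,"wx":0,"wy":0,"wz":0,"claw":0.0854},
  {"dx":0.05,"dy":0.0055,"dz":0.005,"wx":0,"wy":0,"wz":0,"claw":0.0854},
  {"dx":0.05,"dy":0.0055,"dz":0.005,"wx":0,"wy":0,"wz":0,"claw":0.0854},
  {"dx":0.05,"dy":0.0055,"dz":0.005,"wx":0,"wy":0,"wz":0,"claw":0.0854},
  {"dx":0.05,"dy":0.0055,"dz":0.005,"wx":0,"wy":0,"wz":0,"claw":0.0854},
  {"dx":0.017,"dy":0.002,"dz":0.003,"wx":0,"wy":0,"wz":0,"claw":0.0854},
  {"dx":0,"dy":0,"dz":0,"wx":-0.5,"wy":0.71,"wz":8.76,"claw":0.06},
  {"dx":0,"dy":0,"dz":0,"wx":-0.5,"wy":0.71,"wz":8.76,"claw":0.06},
  {"dx":0,"dy":0,"dz":0,"wx":-0.5,"wy":0.71,"wz":8.76,"claw":0.06},
  {"dx":0,"dy":0,"dz":0,"wx":-0.5,"wy":0.71,"wz":8.76,"claw":0.06},
  {"dx":0,"dy":0,"dz":0,"wx":-0.5,"wy":0.71,"wz":8.76,"claw":0.06},
  {"dx":0,"dy":0,"dz":0,"wx":-0.5,"wy":0.71,"wz":8.76,"claw":0.06},
  {"dx":0,"dy":0,"dz":0,"wx":-0.5,"wy":0.71,"wz":8.76,"claw":0.06},
  {"dx":0,"dy":0,"dz":0,"wx":-0.5,"wy":0.71,"wz":8.76,"claw":0.06},
  {"dx":0,"dy":0,"dz":0,"wx":-0.5,"wy":0.71,"wz":8.76,"claw":0.06},
  {"dx":0,"dy":0,"dz":0,"wx":-0.5,"wy":0.71,"wz":8.76,"claw":0.06},
  {"dx":0,"dy":0,"dz":0,"wx":0,"wy":0,"wz":0,"claw":0.06},
  {"dx":0,"dy":0,"dz":0,"wx":0,"wy":0,"wz":0,"claw":0.06},
])

```text
t: 17.88
eef_pos: [0.4767, 0.0611, 0.3574]
tool_rot: [-0.022, 0.963, 0.078, 0.256]
contact_force: [0.8, -0.5, -0.8]
gripper_width: 0.703
grasp_force: 0.0
```

Run:
```python
from gd import *
p,R=pose();print(p,np.round(get_obs()['q'],3),fin(0),delta(p,R,tcp(fin(0,.085),Rg(0)),Rg(0)))
```

```text
[0.47665904 0.06108882 0.35737513] [ 0.947 -0.241 -1.01   2.148 -0.406  0.631 -1.243] [0.5198961 0.066373  0.1054941] (array([-0.0877,  0.0022,  0.1742]), array([-0.24,  0.24,  0.09]))
```

Request:
drive_tool([
  {"dx":-0.0175,"dy":0.0004,"dz":0.035,"wx":-0.2,"wy":0.2,"wz":0,"claw":0.06},
  {"dx":-0.0175,"dy":0.0004,"dz":0.035,"wx":0,"wy":0,"wz":0,"claw":0.06},
  {"dx":-0.0175,"dy":0.0004,"dz":0.035,"wx":0,"wy":0,"wz":0,"claw":0.055},
  {"dx":-0.0175,"dy":0.0005,"dz":0.035,"wx":0,"wy":0,"wz":0,"claw":0.05},
  {"dx":-0.0175,"dy":0.0005,"dz":0.034,"wx":0,"wy":0,"wz":0,"claw":0.05},
  {"dx":0,"dy":0,"dz":0,"wx":0,"wy":0,"wz":0,"claw":0.05},
  {"dx":0,"dy":0,"dz":0,"wx":0,"wy":0,"wz":0,"claw":0.05},
])

```text
t: 18.75
eef_pos: [0.4818, 0.0504, 0.2179]
tool_rot: [-0.011, 0.965, 0.07, 0.253]
contact_force: [1.2, -0.4, 0.1]
gripper_width: 0.585
grasp_force: 0.0
```

Run:
```python
from gd import *
p,R=pose();print(p,np.round(get_obs()['q'],3),delta(p,R,tcp(fin(0,.025),Rg(0)),Rg(0)))
im,P=shot('w8')
q=(P-p)@R;red=(im[...,0]>100)&(im[...,1]<70)&(im[...,2]<70)&(np.hypot(q[...,0],q[...,1])<.09);q=q[red]
m=q[:,2].min();f=q[q[:,2]<m+.008];print('fin top in tool',len(f),f.min(0).round(4),f.max(0).round(4))
```

```text
[0.48182964 0.05044347 0.21788889] [ 0.813  0.129 -1.119  2.323  0.666  0.314 -2.289] (array([-0.0202, -0.0118,  0.1114]), array([ 1.19,  0.74, -0.5 ]))
18.75 [0.4818 0.0504 0.2179] [[0.862, 0.141, 0.486], [0.13, -0.99, 0.057], [0.489, 0.014, -0.872]] [ 0.813  0.129 -1.119  2.323  0.666  0.314 -2.289]
fin top in tool 524 [-0.034  -0.0172  0.1093] [-0.0101 -0.0052  0.1172]
```

The wrist is near its limit in this tilted pose, so I'll grip with the tool vertical instead. Clearances still hold with the grip 26 mm over the face.

Run:
```python
from gd import *
p,R=pose();Rv=Rg(np.radians(30));g=tcp(fin(0,.026),Rv);print('tcp grasp',g,Rv.round(3).tolist())
t=g+[0,0,.1];d=delta(p,R,t,Rv);print(d)
```

```text
tcp grasp [0.51939807 0.06629282 0.11235977] [[0.987, 0.159, 0.001], [0.159, -0.987, 0.0], [0.001, 0.0, -1.0]]
(array([ 0.0314, -0.011 ,  0.0242]), array([  1.08, -29.3 ,  -0.87]))
```

Request:
drive_tool([
  {"dx":0.0314,"dy":-0.011,"dz":0.0242,"wx":0,"wy":0,"wz":0,"claw":0.05},
  {"dx":0,"dy":0,"dz":0,"wx":0.27,"wy":-7.32,"wz":-0.22,"claw":0.05},
  {"dx":0,"dy":0,"dz":0,"wx":0.27,"wy":-7.32,"wz":-0.22,"claw":0.05},
  {"dx":0,"dy":0,"dz":0,"wx":0.27,"wy":-7.32,"wz":-0.22,"claw":0.05},
  {"dx":0,"dy":0,"dz":0,"wx":0.27,"wy":-7.32,"wz":-0.22,"claw":0.05},
  {"dx":0,"dy":0,"dz":0,"wx":0,"wy":0,"wz":0,"claw":0.05},
  {"dx":0,"dy":0,"dz":0,"wx":0,"wy":0,"wz":0,"claw":0.05},
])

```text
t: 19.68
eef_pos: [0.5185, 0.0657, 0.2118]
tool_rot: [-0.0, 0.997, 0.079, 0.001]
contact_force: [-0.5, 0.6, 0.2]
gripper_width: 0.586
grasp_force: 0.0
```

Run:
```python
from gd import *
Rv=Rg(np.radians(30));p,R=pose();print(p,np.round(get_obs()['q'],3),delta(p,R,tcp(fin(0,.026),Rv),Rv))
im,P=shot('w9')
q=(P-p)@R;red=(im[...,0]>100)&(im[...,1]<70)&(im[...,2]<70)&(np.hypot(q[...,0],q[...,1])<.09);
w=(P-H)@B.T;f=w[red&(w[...,2]>.033)&(w[...,2]<.05)];print('fin top panel frame (expect x -.083..-.059, z .037)',len(f),f.min(0).round(4),f.max(0).round(4))
```

```text
[0.51846202 0.06568562 0.21180367] [ 0.605  0.491 -1.085  1.913  0.504  1.041 -2.109] (array([ 0.0008, -0.0004,  0.0994]), array([-0.04, -0.08, -0.04]))
19.675 [0.5185 0.0657 0.2118] [[0.987, 0.158, 0.002], [0.158, -0.987, 0.001], [0.002, -0.001, -1.0]] [ 0.605  0.491 -1.085  1.913  0.504  1.041 -2.109]
fin top panel frame (expect x -.083..-.059, z .037) 398 [-0.0827 -0.0061  0.0331] [-0.0604  0.0051  0.0384]
```

Request:
drive_tool([
  {"dx":0.001,"dy":0,"dz":0.03,"wx":0,"wy":0,"wz":0,"claw":0.05},
  {"dx":0,"dy":0,"dz":0.035,"wx":0,"wy":0,"wz":0,"claw":0.045},
  {"dx":0,"dy":0,"dz":0.025,"wx":0,"wy":0,"wz":0,"claw":0.04},
  {"dx":0,"dy":0,"dz":0.009,"wx":0,"wy":0,"wz":0,"claw":0.03},
  {"dx":0,"dy":0,"dz":0,"wx":0,"wy":0,"wz":0,"claw":0.02},
  {"dx":0,"dy":0,"dz":0,"wx":0,"wy":0,"wz":0,"claw":0.01},
  {"dx":0,"dy":0,"dz":0,"wx":0,"wy":0,"wz":0,"claw":0},
  {"dx":0,"dy":0,"dz":0,"wx":0,"wy":0,"wz":0,"claw":0},
  {"dx":0,"dy":0,"dz":0,"wx":0,"wy":0,"wz":0,"claw":0},
  {"dx":0,"dy":0,"dz":0,"wx":0,"wy":0,"wz":0,"claw":0},
], newtons=40)

```text
t: 20.98
eef_pos: [0.5201, 0.0663, 0.1132]
tool_rot: [0.0, 0.997, 0.08, 0.0]
contact_force: [-2.7, -0.3, 8.2]
gripper_width: 0.132
grasp_force: 40.6
```

Run:
```python
from gd import *
Rv=Rg(np.radians(30));p,R=pose();print(p,delta(p,R,tcp(fin(0,.026),Rv),Rv))
pr=tcp(fin(0,.026),Rv)
for th in np.arange(.2,2.25,.1667):
    g=tcp(fin(th,.026),Rv);print(round(th,2),(Rv.T@(g-pr)).round(4),g.round(3));pr=g
```

```text
[0.52010127 0.06634574 0.11323489] (array([-0.0007, -0.0001,  0.0009]), array([ 0.02, -0.01, -0.02]))
0.2 [-0.     -0.     -0.0155] [0.519 0.066 0.128]
0.37 [ 0.0024  0.     -0.0128] [0.522 0.067 0.141]
0.53 [ 0.0044  0.     -0.0122] [0.526 0.067 0.153]
0.7 [ 0.0064 -0.     -0.0113] [0.532 0.068 0.164]
0.87 [ 0.0082  0.     -0.0101] [0.54  0.07  0.174]
1.03 [ 0.0097 -0.     -0.0086] [0.55  0.071 0.183]
1.2 [ 0.011  -0.     -0.0068] [0.561 0.073 0.19 ]
1.37 [ 0.012   0.     -0.0049] [0.573 0.075 0.194]
1.53 [ 0.0127  0.     -0.0028] [0.585 0.077 0.197]
1.7 [ 0.0129 -0.     -0.0007] [0.598 0.079 0.198]
1.87 [0.0129 0.     0.0015] [0.611 0.081 0.197]
2.03 [ 0.0125 -0.      0.0036] [0.623 0.083 0.193]
2.2 [ 0.0117 -0.      0.0056] [0.635 0.085 0.187]
```

The fin is gripped (11 to 12 mm). I follow the arc.

Request:
drive_tool([
  {"dx":0,"dy":0,"dz":-0.0155,"wx":0,"wy":0,"wz":0,"claw":0},
  {"dx":0.0024,"dy":0,"dz":-0.0128,"wx":0,"wy":0,"wz":0,"claw":0},
  {"dx":0.0044,"dy":0,"dz":-0.0122,"wx":0,"wy":0,"wz":0,"claw":0},
  {"dx":0.0064,"dy":0,"dz":-0.0113,"wx":0,"wy":0,"wz":0,"claw":0},
  {"dx":0.0082,"dy":0,"dz":-0.0101,"wx":0,"wy":0,"wz":0,"claw":0},
  {"dx":0.0097,"dy":0,"dz":-0.0086,"wx":0,"wy":0,"wz":0,"claw":0},
  {"dx":0,"dy":0,"dz":0,"wx":0,"wy":0,"wz":0,"claw":0},
])

```text
t: 21.85
eef_pos: [0.5515, 0.0713, 0.1837]
tool_rot: [0.0, 0.997, 0.079, 0.001]
contact_force: [-4.1, -0.5, 3.7]
gripper_width: 0.132
grasp_force: 40.3
```

Run:
```python
from gd import *
Rv=Rg(np.radians(30));p,R=pose();print(p,delta(p,R,tcp(fin(1.033,.026),Rv),Rv),np.round(get_obs()['q'],3))
```

```text
[0.55153776 0.07132024 0.18372827] (array([-0.0015, -0.0001,  0.001 ]), array([ 0.01, -0.02, -0.03])) [ 0.529  0.573 -1.025  1.864  0.57   1.032 -2.145]
```

Request:
drive_tool([
  {"dx":0.0098,"dy":0,"dz":-0.006,"wx":0,"wy":0,"wz":0,"claw":0},
  {"dx":0.012,"dy":0,"dz":-0.0049,"wx":0,"wy":0,"wz":0,"claw":0},
  {"dx":0.0127,"dy":0,"dz":-0.0028,"wx":0,"wy":0,"wz":0,"claw":0},
  {"dx":0.0129,"dy":0,"dz":-0.0007,"wx":0,"wy":0,"wz":0,"claw":0},
  {"dx":0.0129,"dy":0,"dz":0.0015,"wx":0,"wy":0,"wz":0,"claw":0},
  {"dx":0.0125,"dy":0,"dz":0.0036,"wx":0,"wy":0,"wz":0,"claw":0},
  {"dx":0.0075,"dy":0,"dz":0.0035,"wx":0,"wy":0,"wz":0,"claw":0},
  {"dx":0,"dy":0,"dz":0,"wx":0,"wy":0,"wz":0,"claw":0},
])

```text
t: 22.85
eef_pos: [0.6308, 0.0839, 0.1889]
tool_rot: [-0.0, 0.997, 0.079, 0.001]
contact_force: [-2.0, 0.3, 3.3]
gripper_width: 0.128
grasp_force: 40.1
```

Run:
```python
from gd import *
Rv=Rg(np.radians(30));p,R=pose();print(p,delta(p,R,tcp(fin(2.13,.026),Rv),Rv),np.round(get_obs()['q'],3))
g=(p+.006*R[:,2]-H)@B.T;print(g,'angle',np.arctan2(g[2],-g[0])-np.arctan2(.032,.071),'r',np.hypot(g[0],g[2]))
```

```text
[0.63078178 0.08389542 0.18886466] (array([-0.0008, -0.0003, -0.0012]), array([-0.01, -0.04, -0.04])) [ 0.432  0.677 -0.972  1.669  0.61   1.127 -2.122]
[ 0.06492201 -0.00030964  0.04177945] angle 2.146337825680922 r 0.07720356170545686
```

Guard at about 2.15 rad. I release and rise.

Request:
drive_tool([
  {"dx":0,"dy":0,"dz":0,"wx":0,"wy":0,"wz":0,"claw":0.02},
  {"dx":0,"dy":0,"dz":0,"wx":0,"wy":0,"wz":0,"claw":0.035},
  {"dx":0,"dy":0,"dz":0,"wx":0,"wy":0,"wz":0,"claw":0.04},
  {"dx":0,"dy":0,"dz":0,"wx":0,"wy":0,"wz":0,"claw":0.04},
  {"dx":0,"dy":0,"dz":-0.02,"wx":0,"wy":0,"wz":0,"claw":0.04},
  {"dx":0,"dy":0,"dz":-0.04,"wx":0,"wy":0,"wz":0,"claw":0.04},
  {"dx":0,"dy":0,"dz":-0.05,"wx":0,"wy":0,"wz":0,"claw":0.04},
  {"dx":-0.04,"dy":0,"dz":-0.02,"wx":0,"wy":0,"wz":0,"claw":0.02},
  {"dx":-0.05,"dy":0,"dz":0,"wx":0,"wy":0,"wz":0,"claw":0},
  {"dx":-0.05,"dy":0,"dz":0,"wx":0,"wy":0,"wz":0,"claw":0},
  {"dx":-0.03,"dy":0,"dz":0,"wx":0,"wy":0,"wz":0,"claw":0},
  {"dx":0,"dy":0,"dz":0,"wx":0,"wy":0,"wz":0,"claw":0},
  {"dx":0,"dy":0,"dz":0,"wx":0,"wy":0,"wz":0,"claw":0},
])

```text
t: 24.48
eef_pos: [0.4629, 0.0569, 0.3196]
tool_rot: [0.0, 0.997, 0.079, 0.001]
contact_force: [0.3, 0.8, -0.0]
gripper_width: 0.003
grasp_force: 0.0
```

Run:
```python
from gd import *
im,P=shot('w10');w=(P-H)@B.T
ok=np.isfinite(w[...,2])&(abs(w[...,1])<.06)&(abs(w[...,0])<.12)
gr=ok&(im[...,1]>im[...,0]+30)&(im[...,1]>im[...,2]+25);q=w[gr];print('green',len(q))
if len(q): print(np.percentile(q,[2,50,98],axis=0).round(4).tolist())
red=ok&(im[...,0]>90)&(im[...,1]<70)&(im[...,2]<70);q=w[red];print('red',len(q),np.percentile(q,[1,50,99],axis=0).round(4).tolist())
for z in np.arange(-.03,.09,.015):
    k=q[(q[:,2]>z)&(q[:,2]<z+.015)]
    if len(k)>5: print(z.round(3),len(k),'xmin',k[:,0].min().round(4),k[:,0].max().round(4))
for t in(0,10,15,20,30):
    Rt=Rg(np.radians(30-t));print(t,Rt[:,2].round(3))
```

```text
24.475 [0.4629 0.0569 0.3196] [[0.987, 0.158, 0.002], [0.158, -0.987, -0.0], [0.002, 0.001, -1.0]] [ 0.839  0.248 -1.238  1.898  0.256  1.171 -1.903]
green 889
[[-0.0645, -0.015, -0.0187], [-0.0486, -0.0009, -0.0104], [-0.037, 0.0123, -0.0089]]
red 1051 [[-0.0058, -0.0315, 0.0216], [0.0279, 0.0268, 0.0746], [0.0393, 0.03, 0.0827]]
0.0 7 xmin -0.0093 -0.001
0.015 19 xmin -0.0112 0.0137
0.03 75 xmin -0.0082 0.0197
0.045 91 xmin -0.0017 0.0281
0.06 414 xmin 0.0058 0.0392
0.075 443 xmin 0.0146 0.0396
0 [ 0.001  0.    -1.   ]
10 [ 0.172  0.028 -0.985]
15 [ 0.256  0.041 -0.966]
20 [ 0.338  0.054 -0.939]
30 [ 0.494  0.08  -0.866]
```

View pics/w10.png

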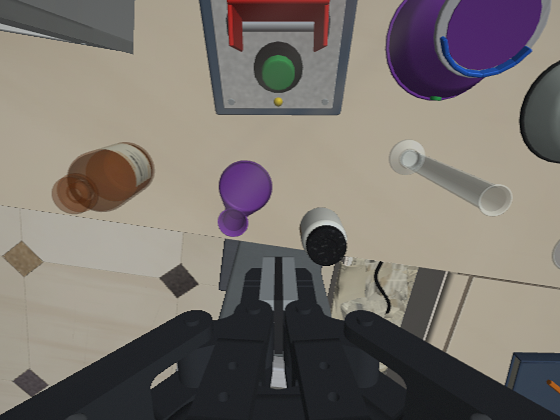

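The guard is open. The button at (278,68) is clear, with its top at panel coordinates (-0.049,-0.001,-0.010). I plan the press with the tool tilted 27°, near the panel normal.

```bash
cat >> gd.py <<'E'
Rp=Rg(np.radians(3));BT=H+np.array([-.052,-.001,-.0095])@B
def press(h): return BT-Rp[:,2]*(.025+h)
E
python3 - <<'E'
from gd import *
p,R=pose();print(press(.06),press(0));print(delta(p,R,press(.06),Rp))
d=delta(p,R,press(.06),R);print(d[0])
E
```

```text
[0.51816207 0.06508127 0.15565502] [0.54508953 0.06941304 0.10221241]
(array([0.0554, 0.0009, 0.1638]), array([-2.000e-02,  2.695e+01, -3.000e-02]))
[0.0554 0.0009 0.1638]
```

Request:
drive_tool([
  {"dx":0.02,"dy":0.0003,"dz":0.025,"wx":0,"wy":0,"wz":0,"claw":0},
  {"dx":0.02,"dy":0.0003,"dz":0.03,"wx":0,"wy":0,"wz":0,"claw":0},
  {"dx":0.0154,"dy":0.0003,"dz":0.025,"wx":0,"wy":0,"wz":0,"claw":0},
  {"dx":0,"dy":0,"dz":0,"wx":0,"wy":4.5,"wz":0,"claw":0},
  {"dx":0,"dy":0,"dz":0,"wx":0,"wy":4.5,"wz":0,"claw":0},
  {"dx":0,"dy":0,"dz":0,"wx":0,"wy":4.5,"wz":0,"claw":0},
  {"dx":0,"dy":0,"dz":0,"wx":0,"wy":4.5,"wz":0,"claw":0},
  {"dx":0,"dy":0,"dz":0,"wx":0,"wy":4.5,"wz":0,"claw":0},
  {"dx":0,"dy":0,"dz":0,"wx":0,"wy":4.5,"wz":0,"claw":0},
  {"dx":0,"dy":0,"dz":0,"wx":0,"wy":0,"wz":0,"claw":0},
  {"dx":0,"dy":0,"dz":0,"wx":0,"wy":0,"wz":0,"claw":0},
])

```text
t: 25.9
eef_pos: [0.5177, 0.0652, 0.239]
tool_rot: [-0.019, 0.969, 0.077, 0.232]
contact_force: [0.4, -1.3, 0.2]
gripper_width: -0.0
grasp_force: 0.0
```

Run:
```python
from gd import *
p,R=pose();print(p,np.round(get_obs()['q'],3));print(delta(p,R,press(.03),Rp))
```

```text
[0.5177448  0.06523521 0.23903101] [ 0.793  0.199 -1.137  2.2    0.584  0.446 -2.185]
(array([-0.0374,  0.0003,  0.1045]), array([-0.05,  0.07, -0.02]))
```

Request:
drive_tool([
  {"dx":-0.015,"dy":0.0003,"dz":0.01,"wx":0,"wy":0,"wz":0,"claw":0},
  {"dx":-0.015,"dy":0,"dz":0.02,"wx":0,"wy":0,"wz":0,"claw":0},
  {"dx":-0.0074,"dy":0,"dz":0.025,"wx":0,"wy":0,"wz":0,"claw":0},
  {"dx":0,"dy":0,"dz":0.025,"wx":0,"wy":0,"wz":0,"claw":0},
  {"dx":0,"dy":0,"dz":0.0245,"wx":0,"wy":0,"wz":0,"claw":0},
  {"dx":0,"dy":0,"dz":0,"wx":0,"wy":0,"wz":0,"claw":0},
  {"dx":0,"dy":0,"dz":0,"wx":0,"wy":0,"wz":0,"claw":0},
])

```text
t: 26.78
eef_pos: [0.5312, 0.0672, 0.1289]
tool_rot: [-0.019, 0.969, 0.077, 0.233]
contact_force: [-0.1, 0.9, -0.6]
gripper_width: 0.004
grasp_force: 0.0
```

Run:
```python
from gd import *
p,R=pose();print(p,np.round(get_obs()['q'],3));print(delta(p,R,press(.0),Rp))
```

```text
[0.53123845 0.06717001 0.12891421] [ 0.331  0.366 -0.687  2.286  1.287  0.289 -2.885]
(array([ 0.0004, -0.    ,  0.0302]), array([-0.01,  0.03, -0.01]))
```

Joint 7 is close to its limit here. The button is round, so I turn the tool −90° about its own axis, which moves joint 7 back to mid-range, before pressing.

Request:
drive_tool([
  {"dx":-0.004,"dy":0,"dz":-0.015,"wx":0,"wy":0,"wz":0,"claw":0},
  {"dx":0,"dy":0,"dz":0,"wx":0,"wy":0,"wz":-9,"claw":0},
  {"dx":0,"dy":0,"dz":0,"wx":0,"wy":0,"wz":-9,"claw":0},
  {"dx":0,"dy":0,"dz":0,"wx":0,"wy":0,"wz":-9,"claw":0},
  {"dx":0,"dy":0,"dz":0,"wx":0,"wy":0,"wz":-9,"claw":0},
  {"dx":0,"dy":0,"dz":0,"wx":0,"wy":0,"wz":-9,"claw":0},
  {"dx":0,"dy":0,"dz":0,"wx":0,"wy":0,"wz":-9,"claw":0},
  {"dx":0,"dy":0,"dz":0,"wx":0,"wy":0,"wz":-9,"claw":0},
  {"dx":0,"dy":0,"dz":0,"wx":0,"wy":0,"wz":-9,"claw":0},
  {"dx":0,"dy":0,"dz":0,"wx":0,"wy":0,"wz":-9,"claw":0},
  {"dx":0,"dy":0,"dz":0,"wx":0,"wy":0,"wz":-9,"claw":0},
  {"dx":0,"dy":0,"dz":0,"wx":0,"wy":0,"wz":0,"claw":0},
])

```text
t: 28.28
eef_pos: [0.5208, 0.0646, 0.141]
tool_rot: [0.152, 0.632, 0.739, 0.178]
contact_force: [0.6, -0.0, -0.3]
gripper_width: 0.003
grasp_force: 0.0
```

```bash
cat >> gd.py <<'E'
Rp=Rp@Rot.from_euler('z',-90,degrees=True).as_matrix();BT=H+np.array([-.054,-.001,-.0095])@B
E
python3 - <<'E'
from gd import *
p,R=pose();print(p,np.round(get_obs()['q'],3),R.round(3).tolist());print(delta(p,R,press(.0),Rp))
E
```

```text
[0.52084628 0.06455094 0.14101603] [ 0.521  0.38  -0.903  2.291  1.273  0.365 -1.282] [[-0.156, 0.88, 0.449], [0.988, 0.139, 0.071], [0.0, 0.455, -0.891]]
(array([0.001 , 0.0023, 0.0459]), array([ 0.02,  0.06, -0.14]))
```

Request:
drive_tool([
  {"dx":0.001,"dy":0.0023,"dz":0.015,"wx":0,"wy":0,"wz":0,"claw":0},
  {"dx":0,"dy":0,"dz":0.015,"wx":0,"wy":0,"wz":0,"claw":0},
  {"dx":0,"dy":0,"dz":0.01,"wx":0,"wy":0,"wz":0,"claw":0},
  {"dx":0,"dy":0,"dz":0.003,"wx":0,"wy":0,"wz":0,"claw":0},
  {"dx":0,"dy":0,"dz":0.002,"wx":0,"wy":0,"wz":0,"claw":0},
  {"dx":0,"dy":0,"dz":0.0,"wx":0,"wy":0,"wz":0,"claw":0},
  {"dx":0,"dy":0,"dz":0,"wx":0,"wy":0,"wz":0,"claw":0},
])

```text
t: 29.15
eef_pos: [0.5426, 0.0695, 0.1013]
tool_rot: [0.152, 0.631, 0.74, 0.178]
contact_force: [-0.5, 0.3, 0.1]
gripper_width: 0.001
grasp_force: 0.0
```

Run:
```python
from gd import *
p,R=pose();print(p,np.round(get_obs()['q'],3),get_obs()['contact_force']);print(delta(p,R,press(.0),Rp))
```

```text
[0.54258275 0.06946286 0.10130227] [ 0.433  0.491 -0.825  2.269  1.525  0.391 -1.504] [-0.53083338  0.32418332  0.07319006]
(array([-0.0004,  0.0006,  0.0004]), array([-0.02,  0.02, -0.04]))
```

Tip is just above the button. Press 7 mm and hold.

Request:
drive_tool([
  {"dx":0,"dy":0,"dz":0.003,"wx":0,"wy":0,"wz":0,"claw":0},
  {"dx":0,"dy":0,"dz":0.002,"wx":0,"wy":0,"wz":0,"claw":0},
  {"dx":0,"dy":0,"dz":0.001,"wx":0,"wy":0,"wz":0,"claw":0},
  {"dx":0,"dy":0,"dz":0.001,"wx":0,"wy":0,"wz":0,"claw":0},
  {"dx":0,"dy":0,"dz":0,"wx":0,"wy":0,"wz":0,"claw":0},
  {"dx":0,"dy":0,"dz":0,"wx":0,"wy":0,"wz":0,"claw":0},
])

```text
t: 29.9
eef_pos: [0.5459, 0.0701, 0.0954]
tool_rot: [0.152, 0.631, 0.74, 0.178]
contact_force: [-6.5, -2.9, 13.4]
gripper_width: -0.0
grasp_force: 7.4
```

15 N is well over the 4 N spring, so the button is bottomed out. I retreat.

Request:
drive_tool([
  {"dx":0,"dy":0,"dz":-0.005,"wx":0,"wy":0,"wz":0,"claw":0},
  {"dx":0,"dy":0,"dz":-0.015,"wx":0,"wy":0,"wz":0,"claw":0},
  {"dx":0,"dy":0,"dz":-0.03,"wx":0,"wy":0,"wz":0,"claw":0},
  {"dx":0,"dy":0,"dz":-0.03,"wx":0,"wy":0,"wz":0,"claw":0},
  {"dx":0,"dy":0,"dz":-0.03,"wx":0,"wy":0,"wz":0,"claw":0},
  {"dx":0,"dy":0,"dz":-0.03,"wx":0,"wy":0,"wz":0,"claw":0},
  {"dx":0,"dy":0,"dz":0,"wx":0,"wy":0,"wz":0,"claw":0},
  {"dx":0,"dy":0,"dz":0,"wx":0,"wy":0,"wz":0,"claw":0},
  {"dx":0,"dy":0,"dz":0,"wx":0,"wy":0,"wz":0,"claw":0},
])

```text
t: 31.02
eef_pos: [0.4827, 0.0605, 0.2186]
tool_rot: [0.151, 0.63, 0.741, 0.177]
contact_force: [-0.9, 0.8, -0.1]
gripper_width: -0.001
grasp_force: 0.0
```

Run:
```python
from gd import *
p,R=pose();print(p,get_obs()['contact_force'])
im,P=shot('w11');w=(P-H)@B.T;im=im
ok=np.isfinite(w[...,2])&(abs(w[...,1])<.06)&(abs(w[...,0])<.12)
gr=ok&(im[...,1]>im[...,0]+30)&(im[...,1]>im[...,2]+25);q=w[gr];print('green',len(q),np.percentile(q,[2,50,98],axis=0).round(4).tolist())
red=ok&(im[...,0]>90)&(im[...,1]<70)&(im[...,2]<70);q=w[red];print('red',len(q),np.percentile(q,[1,50,99],axis=0).round(4).tolist())
s,d=read_camera('scene');a=cv2.resize(np.ascontiguousarray(s[150:310,240:390,::-1]),(560,600),interpolation=cv2.INTER_CUBIC);cv2.imwrite('pics/s3.png',a)
import tgt as T
S=cloud('scene',d);q=S[np.isfinite(S[...,2])];q=(q-T.C)@np.c_[T.x,T.y,T.n]
for a,b in((.01,.03),(.05,.08),(.12,.134)):
    k=q[(np.hypot(q[:,0],q[:,1])<.04)&(q[:,2]>a)&(q[:,2]<b)];print(a,len(k),np.percentile(k,[2,98],axis=0).round(4).tolist() if len(k) else '')
```

```text
[0.48265079 0.06054249 0.21862444] [-0.90422898  0.75334571 -0.09235935]
31.025 [0.4827 0.0605 0.2186] [[-0.16, 0.88, 0.447], [0.987, 0.142, 0.073], [0.001, 0.453, -0.892]] [ 0.889  0.18  -1.226  2.288  0.64   0.388 -0.679]
green 1166 [[-0.066, -0.014, -0.0155], [-0.0522, 0.0006, -0.0104], [-0.0379, 0.0144, -0.0089]]
red 9925 [[-0.0078, -0.0302, 0.0053], [0.0225, -0.0024, 0.0556], [0.0609, 0.0305, 0.0808]]
0.01 2 [[-0.0271, 0.0059, 0.0136], [0.012, 0.0324, 0.0182]]
0.05 0 
0.12 0
```

View pics/s3.png

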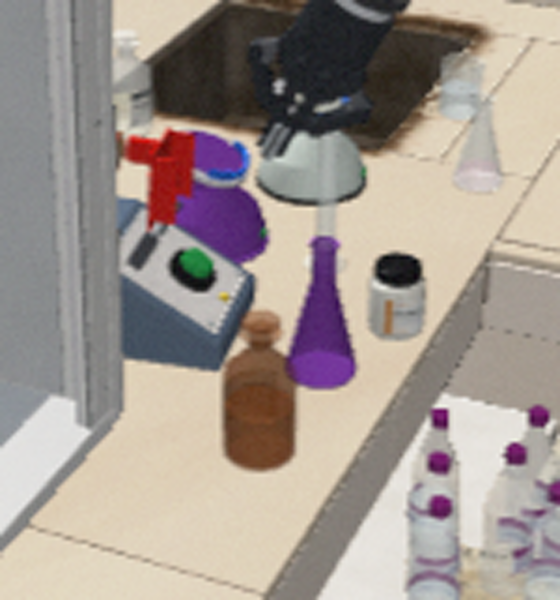

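Guard up at (165,175), the green button back out at (195,265), and the other glassware unmoved. The gripper hides the flask here, so I check it with the top camera and then hand in.

Run:
```python
from tgt import *
s,d=read_camera('top');S=cloud('top',d);q=S[np.isfinite(S[...,2])];q=(q-C)@np.c_[x,y,n]
k=q[(np.hypot(q[:,0],q[:,1])<.05)]
for a,b in((.015,.05),(.05,.1),(.1,.15)):
    j=k[(k[:,2]>a)&(k[:,2]<b)];print(a,len(j),j.min(0).round(4) if len(j) else '',j.max(0).round(4) if len(j) else '')
if k[:,2].max()>.12: print(hand_in())
```

```text
0.015 83 [-0.0364 -0.0302  0.0151] [0.0334 0.032  0.0495]
0.05 76 [-0.0164 -0.0185  0.0502] [0.0226 0.0254 0.0997]
0.1 43 [-0.014  -0.0132  0.1   ] [0.0142 0.0142 0.1389]
the job is handed in; nothing more can be done
None
```

I handed the job in at about 31 s of the 72 s allowed. The flask stands let go on the plate and inside the lip, the guard is open by itself, and the button was pressed fully and is back out. The other glassware I could see had not moved; no score came back, so the outcome rests on these camera and force readings.

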